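Clamp the blank in the routing cradle

TASK

Clamp the oak blank in the routing cradle: slide the loose cheek in until you feel it nip the blank against its pad, lift the latch's claw over the keeper bar so that it hooks behind it, then press the lever's hand bar back and down over centre until the lever rests on its bumper and stays there by itself. Work by feel: push the cheek with no more than about 12 N and the hand bar with no more than about 20 N (press it, do not grip it), keep the blank square, do not shift the things around the cradle, and let go at the end.

Things in the scene. Friction and masses are not known exactly. Their poses are not given: they have to be found in the camera images.
- fixture: The cradle, screwed to the bench: plywood base 18 mm high, x -90 to +195 mm, 150 mm wide; fixed cheek with the draw latch on it (x -35 to +29 mm, 60 mm high) and, before it, a spring-backed rubber pad (5 N/mm) whose setting differs each time. Origin on the bench straight under the latch pivot; x level from the latch towards the keeper (the sliding direction, outwards), y along the pivot pin, z up.
- latch_pivot (a point): Axis of the lever's pivot pin, fixed on the cradle 98 mm above the bench, in the middle of the latch's width.
- sliding_cheek: Sliding cheek: wood, 75 mm long (x), 112 wide, 60 high; carries the keeper. Origin at bench height under the middle of its inner face, axes as the cradle's. Moves only along the cradle's x (about 3 N of friction), towards -x to close. The blank is nipped with its origin somewhere between x = 61 and 69 mm of the cradle, by the pad's hidden setting: to be felt. It starts 7 to 29 mm short of that.
- cheek_back (a point): Middle of the sliding cheek's outer upright face (the end to push on), 42 mm above the bench; the face reaches from 20 to 60 mm above the bench.
- keeper (a point): Centre of the keeper bar on the sliding cheek: level steel bar, 8 mm thick, 40 mm long along y, centre 88 mm above the bench, between two ears (inner faces 34 mm apart, tops 93 mm above the bench). A ramp leads up to it on the latch side; on its outer side the hook goes down behind it, over a steel plate 73 mm above the bench.
- lever: Lever, 27 mm wide. Origin at the latch pivot, z along it to the hand bar; turns about the cradle's y. Starts leaning 54 to 66 degrees back (away from the keeper) from upright; goes to 34 past upright to the keeper. Friction holds it while unloaded. Claw hooked: free to 20-35 back, then a springy pull back (3-9 N at the bar), over centre at 82. Closed flat on a bumper of varying height, 88-93 back.
- lever_bar (a point): Centre of the lever's hand bar: black round bar 14 mm thick, 52 mm long along y, 85 mm from the latch pivot. Closed, it rests on the rubber bumper (a 20 mm disc on a post, set higher or lower each time) 93 to 101 mm above the bench, at x = -85 mm of the cradle.
- claw: Claw: steel strip 14 mm wide, 6 mm thick, hinged on the lever 20 mm from the latch pivot. Origin at that hinge, x along the strip to its hook, z up when level. Swings freely and falls by its weight. At the start its nose lies loose before the keeper; with the cheek pushed in, on the ramp or on top of the keeper bar. Carrying the claw along x turns the lever with it.
- claw_tab (a point): Middle of the claw's thumb tab: a black upright block 14 x 14 mm and 30 mm high on top of the strip, 80 mm from the claw's hinge; this point is 20 mm above the strip's mid-line and 13 mm below the tab's top.
- claw_hook (a point): Middle of the hook's thickness at the claw's end, 12 mm below the strip's mid-line, 98 mm from the claw's hinge. The hook hangs 18 mm below the mid-line, 14 mm wide, 7 mm thick, its tip leaning 10 degrees inwards. Hooked, it is behind (outside) the keeper bar and the strip lies over the bar.
- blank: The oak blank, loose, 18 mm thick (along x), 110 mm long, 46 mm high, standing on edge on the base between the pad and the sliding cheek with play. Origin in the middle of its underside, z up.
- glue: Bystander: white glue bottle, 56 mm thick, 150 mm high, standing; origin at its foot.
- tin: Bystander: red and steel tin, 72 mm thick, 85 mm high, standing; origin at its foot.
- screwdriver: Bystander: screwdriver lying on the bench.
- offcut: Bystander: wooden offcut 90 x 45 x 20 mm lying on the bench.
Mind the look-alikes: they are no part of the job. Leave any pink or red look-alike of the blank alone.

How it is judged:
By the outcome, as a careful person would: the job done as asked, in the order asked, and still so for the second after the job is handed in, with the robot touching nothing.
It also fails if it takes over 64 s, if anything falls off the work surface, if the arm or the gripper's body presses on something with over 40 N, if the wrist force passes 120 N, or if a joint passes its speed limit or range.

ROBOT

A 6-joint arm with a two-finger parallel gripper is mounted at the origin on the work surface. World frame = base frame: x ahead of the robot, y to its left, z up, the work surface at z = 0. Lengths are in m, angles in degrees, forces in N, time in s.
With the tool pointing down it reaches from about 0.325 to 0.775 m from the base axis. Payload 5.5 kg.
Tool frame: the origin (TCP) lies midway between the tips of the shut fingers; the grasp point (between the pads) lies 19 mm behind it; z points along the fingers, y is the direction in which the jaws open and shut (so a half turn about z gives the same grasp; the last joint's range is limited). The gripper opens to 85 mm and grips with 20 to 120 N. Pads are 22 mm wide; open, the fingers measure 114 mm over their backs; the gripper's body (76 mm by 85 mm) begins 54 mm behind the grasp point. The pads swing forward as they close: fully open they stand 13 mm farther back than shut.
Start: joints at [-78.936, 5.22, 70.514, -0, 104.267, -3.249], TCP at [0.148, -0.581, 0.191] pointing down, gripper open.
Joint ranges: [-164.24, 164.24], [-49.07, 125.15], [9.68, 141.18], [-86.29, 266.29], [3.28, 154.24], [-151.56, 151.56]. Speed limits (degrees/s): [147.25, 147.25, 172.46, 180, 180, 180].

INTERFACE

Orientations are given as a 3x3 rotation matrix whose columns are the frame's x, y, z axes.
In Python, from cell import status, imaging, job gives the robot as it stands.
- The arm moves only by the tool carry_out, never from a script. Its argument "plan" is one flat list of numbers, 6 for each row, row after row: the shift along the tool's x, y, z in m, then the turn, a rotation vector about the tool's x, y, z in rad. A call has 1 to 5 rows; each row is the pose to reach, as a shift and turn from the pose commanded when the call began, along the tool's axes at that moment; what a row does not reach only later rows make up. A row lasts 1/10 s, in which the tool goes at most 50 mm and 8.59 degrees, less where a joint would pass 70% of its speed; a pose out of reach is approached as far as the arm can. A call with a gripper value outside its range is refused whole. "gripper" is the closure in counts, from 0 (fully open) to 255 (shut), set as the call begins (left out, the last holds). The fingers move at their own pace and stop on an object; "grip_force" is the grip in N (left out, the last holds). Time passes only in rows, so rows that repeat a pose let the fingers close. It gives the time, the measured TCP pose, the force and the opening at its end, in the units of the state.
- status.observe(): the state, without advancing time (a new reading comes with each control period).
- imaging.snapshot(name): name is "scene" or "top" or "wrist"; returns the picture (384x512x3 uint8, blue, green, red); there is no depth.
- imaging.camera_info(name): a dict with "intrinsics" (3x3 intrinsics, pixels), "extrinsics" (4x4, takes a point from camera to world coordinates). Camera axes: x right, y down, z forward; pixel columns grow to the right and rows downward; lengths in m; the calibration is good to about 2 mm. The wrist camera is an equidistant fisheye: a pixel r from the principal point sees the ray r / f radians off the axis. A picture is of the moment at which its call begins: read the wrist's pose just before it. camera_info takes no time and is no camera call; for the wrist camera it gives the pose at the moment of the call.
- job.finish_job(): hands the job in, once; it reports no verdict.
The state is a dict: "time": time; "q": joint angles; "joint_velocities": joint speeds; "joint_efforts": joint torques, N m; "ee_pos": TCP position; "tool_rot": TCP orientation; "wrist_force": force on the tool from outside, world axes, zero at the start; "moment": the same for the moment, N m; "finger_gap": finger opening in m.
Only numpy, scipy, OpenCV 4.12 (cv2) and the standard library are available. Lean on these libraries where they do the work, as an engineer would, in place of code of your own. Each camera call takes 0.05 s, during which the arm holds its last target. There are 200 camera calls.

## Working session

There is one attempt and no reset: what is moved stays moved. The work goes in short steps, Python scripts to look and compute and a tool call to move; the robot and the scene stay as the last step left them, time stands still between calls to the robot, and variables do not carry over. Pictures are saved under pics/ and viewed, about 8 in all and at most 12, crops included, and the job is handed in when it is done.

Besides the shell and the picture viewer there is one more tool, called after "Emit:" by a JSON object that holds its "api" and its "payload", one argument or row to a line. carry_out: Moves the arm, as the interface text tells. Its arguments: {"type":"object","properties":{"plan":{"type":"array","items":{"type":"number"}},"gripper":{"type":"number"},"grip_force":{"type":"number"}},"required":["plan"]}

```bash
mkdir -p pics; ls; python3 - <<'E'
from cell import status, imaging, job
import cv2,numpy as np
np.set_printoptions(precision=4,suppress=True)
s=status.observe();print(s)
a=imaging.snapshot("scene");b=imaging.snapshot("top")
cv2.imwrite("pics/s0.png",a);cv2.imwrite("pics/t0.png",b)
for n in("scene","top","wrist"):print(n,imaging.camera_info(n))
E
```

```text
pics
{'time': 0.0, 'q': array([-78.9359,   5.2642,  70.582 ,   0.0016, 104.2648,  -3.2504]), 'joint_velocities': array([ 0.035 ,  0.0095, -0.0127,  0.0102,  0.0003,  0.013 ]), 'joint_efforts': array([  0.0023, -45.8728, -41.8023,   0.0002,   0.0117,   0.    ]), 'ee_pos': array([ 0.1483, -0.581 ,  0.1903]), 'tool_rot': array([[ 0.969 ,  0.2473, -0.0003],
       [ 0.2473, -0.9689,  0.0019],
       [ 0.0001, -0.0019, -1.    ]]), 'wrist_force': array([-0.4165,  0.6624,  0.221 ]), 'moment': array([ 0.0519, -0.0076, -0.0398]), 'finger_gap': 0.08540457509442449}
scene {'intrinsics': array([[468.6202,   0.    , 265.6087],
       [  0.    , 468.6202, 194.7244],
       [  0.    ,   0.    ,   1.    ]]), 'extrinsics': array([[ 0.8607,  0.4125, -0.2984,  0.9149],
       [ 0.5092, -0.6984,  0.5031, -0.6345],
       [-0.0009, -0.5849, -0.8111,  1.1183],
       [ 0.    ,  0.    ,  0.    ,  1.    ]])}
top {'intrinsics': array([[347.911 ,   0.    , 257.6818],
       [  0.    , 347.911 , 192.2825],
       [  0.    ,   0.    ,   1.    ]]), 'extrinsics': array([[-0.0105, -0.9902,  0.139 ,  0.4104],
       [-0.9999,  0.0109,  0.0021, -0.0135],
       [-0.0036, -0.139 , -0.9903,  1.2105],
       [ 0.    ,  0.    ,  0.    ,  1.    ]])}
wrist {'intrinsics': array([[297.3186,   0.    , 258.123 ],
       [  0.    , 297.3186, 194.9491],
       [  0.    ,   0.    ,   1.    ]]), 'extrinsics': array([[ 0.247 , -0.9217, -0.2991,  0.2249],
       [-0.969 , -0.2354, -0.0749, -0.5626],
       [-0.0013,  0.3083, -0.9513,  0.3736],
       [ 0.    ,  0.    ,  0.    ,  1.    ]])}
```

View pics/s0.png

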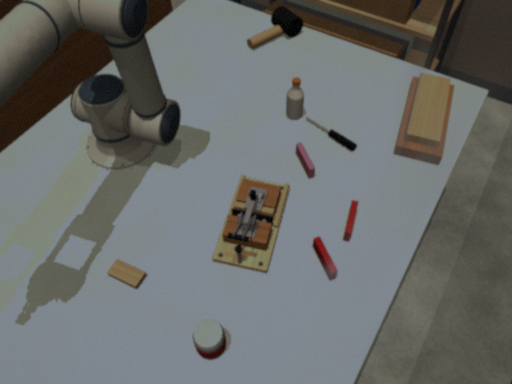

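View pics/t0.png

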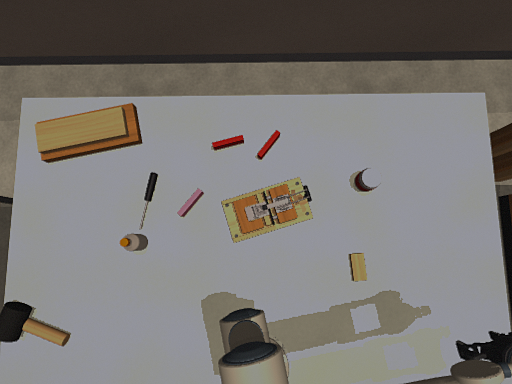

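The scene view shows the cradle near (250,225), with the lever's dark bar at its near end. The top view shows it at (222–313, 180–242), bar near (307,193). I'll enlarge both.

```bash
python3 - <<'E'
import cv2,numpy as np
a=cv2.imread("pics/s0.png")[170:275,205:300];b=cv2.imread("pics/t0.png")[172:248,215:320]
a=cv2.resize(a,None,fx=5,fy=5,interpolation=cv2.INTER_CUBIC)
b=cv2.resize(b,None,fx=7,fy=7,interpolation=cv2.INTER_CUBIC)
cv2.imwrite("pics/c0.png",a);cv2.imwrite("pics/c1.png",b);print(a.shape,b.shape)
E
```

```text
(525, 475, 3) (532, 735, 3)
```

View pics/c1.png

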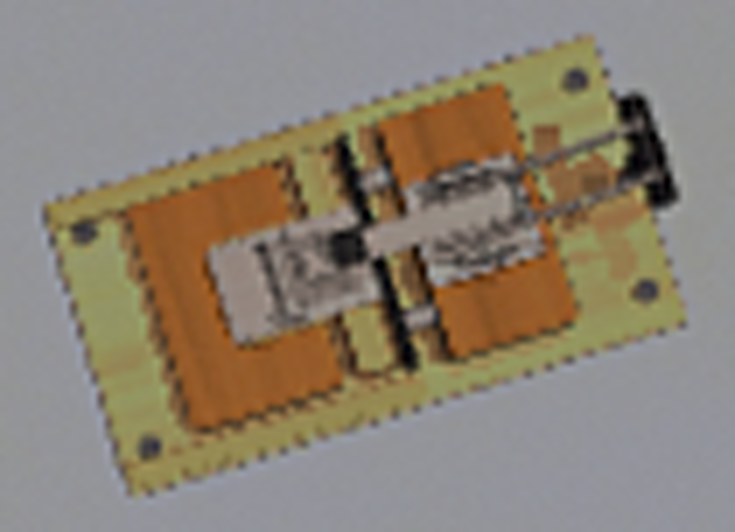

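View pics/c0.png

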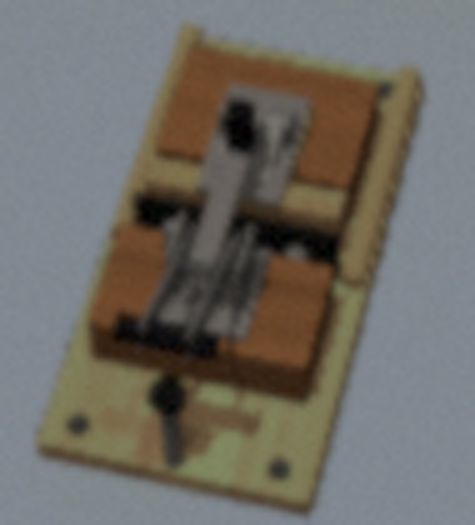

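The crops show base corners at crop-top (45,207), (595,38), (685,325), (130,495); the bar is at (650,150) and the tab at (348,243). I'll compute the cradle pose from the corners.

```bash
cat > h.py <<'E'
import numpy as np,cv2
np.set_printoptions(precision=4,suppress=True)
def ray(ci,uv,fish=False):
    K=ci["intrinsics"];E=ci["extrinsics"]
    d=np.array([(uv[0]-K[0,2])/K[0,0],(uv[1]-K[1,2])/K[1,1],1.])
    if fish:
        t=np.hypot(d[0],d[1]); d=np.array([d[0]/t*np.sin(t),d[1]/t*np.sin(t),np.cos(t)])
    return E[:3,3],E[:3,:3]@d
def onz(ci,uv,z,fish=False):
    o,d=ray(ci,uv,fish); return o+d*(z-o[2])/d[2]
def fit2(local,world): # 2D rigid
    l=np.array(local)[:,:2];w=np.array(world)[:,:2];lc,wc=l.mean(0),w.mean(0)
    a=l-lc;b=w-wc; th=np.arctan2((a[:,0]*b[:,1]-a[:,1]*b[:,0]).sum(),(a*b).sum())
    R=np.array([[np.cos(th),-np.sin(th)],[np.sin(th),np.cos(th)]]);return R,wc-R@lc,np.degrees(th),w-(l@R.T+wc-R@lc)
def pix(ci,p,fish=False):
    K=ci["intrinsics"];E=ci["extrinsics"];c=E[:3,:3].T@(np.asarray(p)-E[:3,3])
    if fish:
        r=np.hypot(c[0],c[1]);t=np.arctan2(r,c[2]);n=c[:2]/r*t
    else:n=c[:2]/c[2]
    return n*K[0,0]+K[:2,2]
E
python3 - <<'E'
from cell import imaging
from h import *
ci=imaging.camera_info("top");cs=imaging.camera_info("scene")
f=lambda u,v,k,ox,oy:((u+.5)/k-.5+ox,(v+.5)/k-.5+oy)
T=lambda u,v:f(u,v,7,215,172);S=lambda u,v:f(u,v,5,205,170)
W=[onz(ci,T(*p),.018) for p in[(45,207),(595,38),(685,325),(130,495)]]
L=[(.195,-.075),(-.09,-.075),(-.09,.075),(.195,.075)]
for sg in(1,-1):
    R,t,th,res=fit2([(x,sg*y) for x,y in L],W);print(sg,R.ravel(),t,th,(res*1000).round(1).tolist())
    if abs(res).max()<.02:R0,t0=R,t
W2=[onz(cs,S(*p),.018) for p in[(40,450),(310,510)]];print("scene corners local",[R0.T@(w[:2]-t0) for w in W2])
loc=lambda ci,p,z:R0.T@(onz(ci,p,z)[:2]-t0)
# bar: triangulate along x using cam heights; tab top
for z in(.13,.14,.15):print("bar",z,loc(ci,T(648,150),z),loc(cs,S(168,335),z),loc(cs,S(168,397),z))
for z in(.105,.115,.125,.135):print("tab",z,loc(ci,T(348,243),z),loc(cs,S(240,120),z))
print("cheek outer top",loc(ci,T(125,212),.06),loc(ci,T(185,430),.06))
E
```

```text
1 [-0.2821 -0.9594  0.9594 -0.2821] [ 0.5329 -0.0916] 106.38588926166787 [[-1.5, -0.8], [-0.4, -0.6], [0.5, 1.6], [1.4, -0.3]]
-1 [-0.2859 -0.9583  0.9583 -0.2859] [ 0.5331 -0.0915] 106.610612208966 [[142.8, 42.0], [142.9, 41.8], [-143.9, -41.1], [-141.9, -42.7]]
scene corners local [array([-0.098,  0.066]), array([-0.0969, -0.0803])]
bar 0.13 [-0.0787 -0.0031] [-0.0767 -0.0035] [-0.1098 -0.0131]
bar 0.14 [-0.0769 -0.0022] [-0.0822 -0.0057] [-0.115  -0.0152]
bar 0.15 [-0.0752 -0.0013] [-0.0878 -0.0078] [-0.1203 -0.0172]
tab 0.105 [ 0.061  -0.0047] [0.0746 0.0016]
tab 0.115 [ 0.0614 -0.0038] [ 0.0676 -0.0005]
tab 0.125 [ 0.0618 -0.0029] [ 0.0607 -0.0027]
tab 0.135 [ 0.0623 -0.002 ] [ 0.0537 -0.0048]
cheek outer top [ 0.156  -0.0539] [0.1581 0.0531]
```

Emit:
{"api": "carry_out", "payload": {
  "plan": [0.033, -0.032, -0.002, 0, 0, -0.107, 0.066, -0.064, -0.004, 0, 0, -0.214, 0.098, -0.096, -0.006, 0, 0, -0.321, 0.131, -0.128, -0.008, 0, 0, -0.428, 0.163, -0.16, -0.01, 0, 0, -0.536],
  "gripper": 255
}}

```text
time: 0.6
ee_pos: [0.2672, -0.3843, 0.201]
tool_rot: [[0.704, 0.71, -0.0], [0.71, -0.704, 0.001], [0.0, -0.001, -1.0]]
wrist_force: [0.1, 0.2, 1.0]
finger_gap: 0.0124
```

```bash
cat >> h.py <<'E'
from scipy.spatial.transform import Rotation as Ro
def go(s,p,yaw,n):
    R=np.array(s["tool_rot"]);x=np.array(s["ee_pos"]);c,sn=np.cos(np.radians(yaw)),np.sin(np.radians(yaw))
    Rt=np.array([[c,sn,0],[sn,-c,0],[0,0,-1]])
    d=R.T@(np.array(p)-x);w=Ro.from_matrix(R.T@Rt).as_rotvec()
    print("d",d,"w",w,"rows>=",np.linalg.norm(d)/.05,np.linalg.norm(w)/.1499)
E
python3 -c "
from h import *;from cell import status
s=status.observe();print(s['ee_pos'],s['time']);go(s,[.505,.004,.22],106.4,10)"
```

```text
[ 0.2672 -0.3843  0.201 ] 0.6
d [ 0.4431 -0.1045 -0.0187] w [-0.0003 -0.0006 -1.0671] rows>= 9.113533126121144 7.11904123001717
```

Emit:
{"api": "carry_out", "payload": {
  "plan": [0.044, -0.01, -0.002, 0, 0, -0.107, 0.089, -0.021, -0.004, 0, 0, -0.214, 0.133, -0.031, -0.006, 0, 0, -0.32, 0.177, -0.042, -0.008, 0, 0, -0.427, 0.221, -0.052, -0.01, 0, 0, -0.534]
}}

```text
time: 1.1
ee_pos: [0.3866, -0.1912, 0.2113]
tool_rot: [[0.244, 0.97, -0.0], [0.97, -0.244, 0.0], [-0.0, -0.0, -1.0]]
wrist_force: [1.0, -1.1, 1.2]
finger_gap: 0.0001
```

```bash
python3 -c "
from h import *;from cell import status
s=status.observe();print(s['ee_pos'],s['time']);go(s,[.505,.004,.22],106.4,10)"
```

```text
[ 0.3866 -0.1912  0.2113] 1.1
d [ 0.2182  0.0672 -0.0087] w [-0.    -0.    -0.533] rows>= 4.569161009657144 3.555599610817133
```

Emit:
{"api": "carry_out", "payload": {
  "plan": [0.044, 0.013, -0.002, 0, 0, -0.107, 0.087, 0.027, -0.004, 0, 0, -0.213, 0.131, 0.04, -0.006, 0, 0, -0.32, 0.175, 0.054, -0.008, 0, 0, -0.427, 0.218, 0.067, -0.009, 0, 0, -0.533]
}}

```text
time: 1.6
ee_pos: [0.5058, 0.0035, 0.2203]
tool_rot: [[-0.283, 0.959, -0.0], [0.959, 0.283, -0.0], [-0.0, -0.0, -1.0]]
wrist_force: [0.8, -0.9, -0.3]
finger_gap: -0.0001
```

```bash
python3 - <<'E'
from h import *;from cell import status,imaging
import pickle
imaging.snapshot("wrist")
s=status.observe();print(s['ee_pos'],s['time'],s['q'])
ci=imaging.camera_info("wrist");a=imaging.snapshot("wrist");cv2.imwrite("pics/w1.png",a);pickle.dump(ci,open("w1.pkl","wb"))
cv2.imwrite("pics/w1b.png",cv2.resize(a[60:340,100:420],None,fx=2.2,fy=2.14,interpolation=cv2.INTER_CUBIC))
E
```

```text
[0.5078 0.009  0.2192] 1.65 [ -3.0083  -8.5208  81.177    0.2537 107.363  -19.9656]
```

View pics/w1.png

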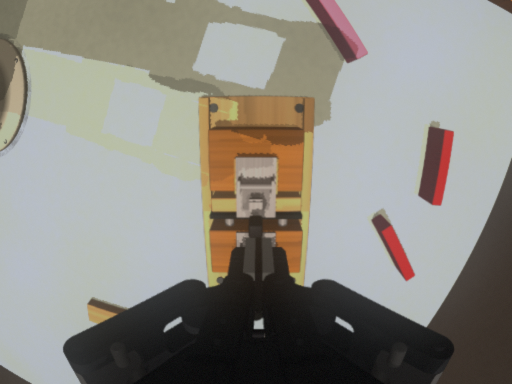

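The wrist view shows the cradle's outer end at rows 97+, corners about (199,97) and (314,97), the cheek's outer edge at row ~128, the keeper plate at about (257,170), and the fingers over the tab. I'll enlarge it.

```bash
python3 - <<'E'
from h import *
a=cv2.imread("pics/w1.png")[88:250,190:325];cv2.imwrite("pics/w1c.png",cv2.resize(a,None,fx=3.7,fy=3.7,interpolation=cv2.INTER_CUBIC))
E
```

```text
(no output)
```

View pics/w1c.png

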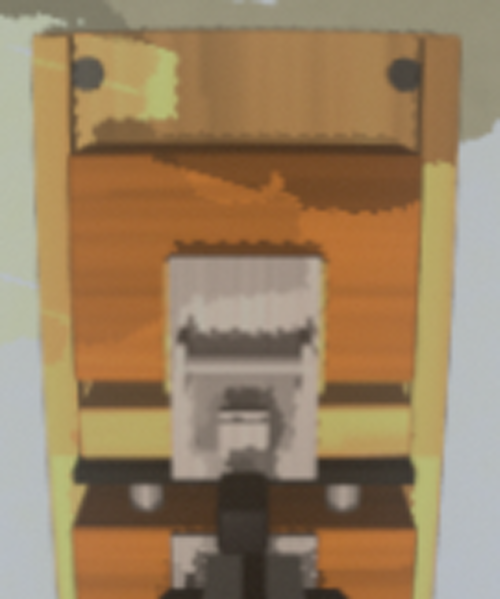

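```bash
python3 - <<'E'
from h import *;import pickle
ci=pickle.load(open("w1.pkl","rb"))
c=lambda u,v:((u+.5)/3.7-.5+190,(v+.5)/3.7-.5+88)
th=np.radians(106.4);R=np.array([[np.cos(th),-np.sin(th)],[np.sin(th),np.cos(th)]]);t=np.array([.533,-.0915])
loc=lambda u,v,z:R.T@(onz(ci,c(u,v),z,True)[:2]-t)
for n,p in dict(railL=(33,36,.03),railR=(462,36,.03),baseL=(33,36,.018),baseR=(462,36,.018),cheekoutL=(72,152,.06),cheekoutR=(418,152,.06),cheekinL=(78,380,.06),cheekinR=(412,380,.06),blank1=(80,408,.064),blank1R=(410,408,.064),blank2=(78,458,.064),blank2R=(410,458,.064),keeper=(247,360,.092),earL=(180,350,.093),earR=(315,350,.093),hook=(245,410,.09),stripL=(219,440,.09),stripR=(268,440,.09),tab=(242,480,.12)).items():print(n,(loc(*p)*1000).round(1))
E
```

```text
railL [188.9  71.2]
railR [190.3 -73.3]
baseL [189.2  73.6]
baseR [190.6 -75.5]
cheekoutL [151.4  53.3]
cheekoutR [152.4 -54.9]
cheekinL [76.8 53.3]
cheekinR [ 78.  -56.2]
blank1 [68.5 52.3]
blank1R [ 69.6 -55.5]
blank2 [50.9 53.7]
blank2R [ 52.2 -56.5]
keeper [93.1 -2.2]
earL [96.3 17.4]
earR [ 96.7 -22.1]
hook [77.  -1.8]
stripL [67.4  6. ]
stripR [67.5 -8.8]
tab [66.5 -1.3]
```

```bash
cat >> h.py <<'E'
th=np.radians(106.4);RF=np.array([[np.cos(th),-np.sin(th)],[np.sin(th),np.cos(th)]]);tF=np.array([.533,-.0915])
def toloc(p):return np.r_[RF.T@(np.array(p)[:2]-tF),p[2]]
def towor(l):return np.r_[RF@np.array(l)[:2]+tF,l[2]]
def st():
    from cell import status
    s=status.observe();f=np.array(s["wrist_force"]);print("t",round(s["time"],2),"loc mm",(toloc(s["ee_pos"])*1000).round(1),"F",np.r_[RF.T@f[:2],f[2]].round(1),"gap",round(s["finger_gap"],4));return s
E
python3 - <<'E'
from h import *;from cell import imaging
s=st();ci=imaging.camera_info("wrist");a=imaging.snapshot("wrist")
g=cv2.cvtColor(a,cv2.COLOR_BGR2GRAY).astype(float);col=g[85:135,235:285].mean(1);print(col.round(0))
for v in range(90,102):print(v,toloc(onz(ci,(257,v),.018,True)).round(4))
s=st();go(s,towor([.19,0,.10]),106.4,5)
E
```

```text
t 1.7 loc mm [101.1  -2.  219. ] F [-1.   1.3 -0.5] gap -0.0003
[160. 156. 150. 146. 145. 145. 145. 143. 131. 118. 126. 128. 129. 128.
 128. 128. 130. 131. 131. 130. 130. 130. 130. 130. 129. 129. 130. 130.
 130. 130. 129. 129. 129. 127. 126. 126. 122. 111. 102.  85.  64.  63.
  73.  81.  83.  84.  85.  87.  90.  92.]
90 [0.1951 0.0005 0.018 ]
91 [0.1938 0.0005 0.018 ]
92 [0.1925 0.0005 0.018 ]
93 [0.1912 0.0005 0.018 ]
94 [0.1899 0.0005 0.018 ]
95 [0.1886 0.0005 0.018 ]
96 [0.1873 0.0005 0.018 ]
97 [0.186  0.0005 0.018 ]
98 [0.1847 0.0005 0.018 ]
99 [0.1834 0.0005 0.018 ]
100 [0.1821 0.0004 0.018 ]
101 [0.1808 0.0004 0.018 ]
t 1.75 loc mm [ 99.2  -0.6 219.3] F [-0.9  0.1 -1. ] gap 0.0002
d [ 0.0907 -0.0003  0.1194] w [-0.0021 -0.001   0.0002] rows>= 2.998120935418048 0.01555216942426615
```

Emit:
{"api": "carry_out", "payload": {
  "plan": [0.03, 0, 0.04, 0, 0, 0, 0.06, 0, 0.08, 0, 0, 0, 0.088, 0, 0.12, 0, 0, 0, 0.088, 0, 0.155, 0, 0, 0, 0.088, 0, 0.186, 0, 0, 0]
}}

```text
time: 2.25
ee_pos: [0.4794, 0.0856, 0.0323]
tool_rot: [[-0.278, 0.961, -0.001], [0.961, 0.278, -0.001], [-0.0, -0.002, -1.0]]
wrist_force: [1.8, -0.0, -0.2]
finger_gap: 0.0002
```

```bash
sed -i 's/^def toloc/tF=tF+RF@np.array([-.0035,0])\ndef toloc/' h.py; python3 -c "
from h import *;st()"
```

```text
t 2.25 loc mm [188.6   1.4  32.3] F [-0.5 -1.7 -0.2] gap 0.0002
```

Emit:
{"api": "carry_out", "payload": {
  "plan": [-0.003, 0, 0, 0, 0, 0, -0.005, 0, 0, 0, 0, 0]
}}

```text
time: 2.45
ee_pos: [0.4819, 0.0802, 0.0349]
tool_rot: [[-0.277, 0.961, -0.001], [0.961, 0.277, -0.0], [-0.0, -0.001, -1.0]]
wrist_force: [0.1, -0.1, 0.5]
finger_gap: -0.0003
```

```bash
python3 -c "
from h import *;st()"
```

```text
t 2.45 loc mm [182.6   0.5  34.9] F [-0.1 -0.1  0.5] gap -0.0003
```

Emit:
{"api": "carry_out", "payload": {
  "plan": [-0.002, 0, 0, 0, 0, 0, -0.004, 0, 0, 0, 0, 0, -0.006, 0, 0, 0, 0, 0, -0.008, 0, 0, 0, 0, 0, -0.01, 0, 0, 0, 0, 0]
}}

```text
time: 2.95
ee_pos: [0.4851, 0.0715, 0.0349]
tool_rot: [[-0.278, 0.961, 0.001], [0.961, 0.278, 0.0], [-0.0, 0.001, -1.0]]
wrist_force: [-0.1, 0.7, -0.5]
finger_gap: 0.0003
```

Emit:
{"api": "carry_out", "payload": {
  "plan": [-0.0015, 0, 0, 0, 0, 0, -0.003, 0, 0, 0, 0, 0, -0.0045, 0, 0, 0, 0, 0]
}}

```text
time: 3.25
ee_pos: [0.4861, 0.0673, 0.0344]
tool_rot: [[-0.278, 0.96, -0.0], [0.96, 0.278, -0.0], [0.0, -0.0, -1.0]]
wrist_force: [0.1, -0.5, 0.3]
finger_gap: 0.0002
```

Emit:
{"api": "carry_out", "payload": {
  "plan": [-0.0015, 0, 0, 0, 0, 0, -0.003, 0, 0, 0, 0, 0, -0.0045, 0, 0, 0, 0, 0]
}}

```text
time: 3.55
ee_pos: [0.4874, 0.0629, 0.0345]
tool_rot: [[-0.278, 0.96, -0.0], [0.96, 0.278, 0.0], [0.0, -0.0, -1.0]]
wrist_force: [-0.1, 0.2, 1.0]
finger_gap: 0.0
```

Emit:
{"api": "carry_out", "payload": {
  "plan": [-0.0015, 0, 0, 0, 0, 0, -0.003, 0, 0, 0, 0, 0]
}}

```text
time: 3.75
ee_pos: [0.4883, 0.06, 0.0345]
tool_rot: [[-0.278, 0.96, 0.0], [0.96, 0.278, -0.0], [-0.0, 0.0, -1.0]]
wrist_force: [0.5, 0.3, 0.0]
finger_gap: 0.0001
```

```bash
python3 -c "
from h import *;st()"
```

```text
t 3.75 loc mm [161.5   0.1  34.5] F [ 0.2 -0.6  0. ] gap 0.0001
```

Emit:
{"api": "carry_out", "payload": {
  "plan": [-0.0015, 0, 0, 0, 0, 0, -0.003, 0, 0, 0, 0, 0]
}}

```text
time: 3.95
ee_pos: [0.4891, 0.0571, 0.0345]
tool_rot: [[-0.278, 0.961, 0.0], [0.961, 0.278, 0.0], [0.0, 0.0, -1.0]]
wrist_force: [1.0, -0.2, -0.3]
finger_gap: 0.0
```

Emit:
{"api": "carry_out", "payload": {
  "plan": [-0.0015, 0, 0, 0, 0, 0, -0.003, 0, 0, 0, 0, 0]
}}

```text
time: 4.15
ee_pos: [0.4899, 0.0543, 0.0345]
tool_rot: [[-0.278, 0.961, 0.0], [0.961, 0.278, 0.0], [0.0, 0.0, -1.0]]
wrist_force: [-0.1, 0.1, 0.3]
finger_gap: 0.0002
```

Emit:
{"api": "carry_out", "payload": {
  "plan": [-0.0015, 0, 0, 0, 0, 0, -0.003, 0, 0, 0, 0, 0]
}}

```text
time: 4.35
ee_pos: [0.4907, 0.0514, 0.0345]
tool_rot: [[-0.278, 0.96, -0.0], [0.96, 0.278, -0.0], [-0.0, -0.0, -1.0]]
wrist_force: [-0.3, -0.1, -0.0]
finger_gap: 0.0001
```

Emit:
{"api": "carry_out", "payload": {
  "plan": [-0.0015, 0, 0, 0, 0, 0, -0.003, 0, 0, 0, 0, 0]
}}

```text
time: 4.55
ee_pos: [0.4916, 0.0485, 0.0345]
tool_rot: [[-0.278, 0.961, 0.0], [0.961, 0.278, 0.0], [-0.0, 0.0, -1.0]]
wrist_force: [-0.2, -0.0, -0.2]
finger_gap: 0.0001
```

```bash
python3 -c "
from h import *;st()"
```

```text
t 4.55 loc mm [149.5   0.2  34.5] F [ 0.   0.2 -0.2] gap 0.0001
```

No contact yet, although the face was expected by 157–168. I'll look.

```bash
python3 - <<'E'
from h import *;from cell import imaging
import pickle
ci=imaging.camera_info("wrist");a=imaging.snapshot("wrist");pickle.dump(ci,open("w2.pkl","wb"));cv2.imwrite("pics/w2.png",a)
b=imaging.snapshot("scene")[160:275,195:310]
a2=cv2.resize(a[140:384,150:370],(440,488),interpolation=cv2.INTER_CUBIC);b=cv2.resize(b,(345,345),interpolation=cv2.INTER_CUBIC)
o=np.zeros((488,790,3),np.uint8);o[:,:440]=a2;o[:345,445:790]=b;cv2.imwrite("pics/w2c.png",o)
E
```

```text
(no output)
```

View pics/w2c.png

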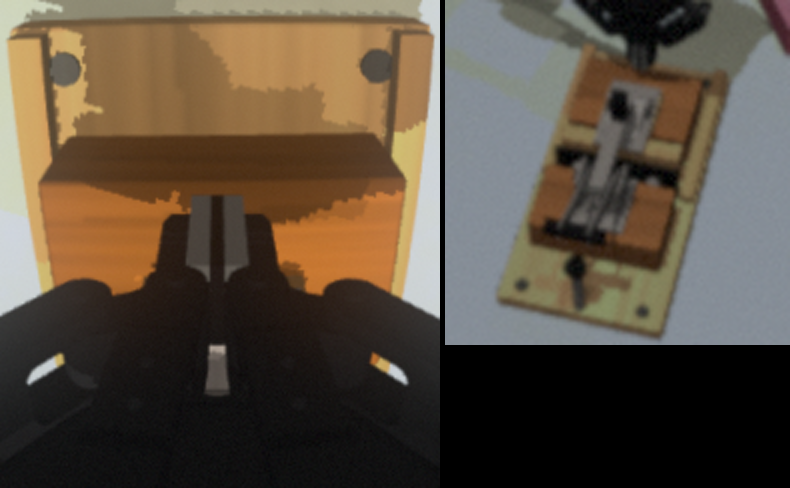

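The wrist crop shows the finger tips at crop (215,195), i.e. image (257,237), drawn over the cheek's top face whose outer edge is at crop row 182. I'll check this numerically.

```bash
python3 - <<'E'
from h import *;from cell import status;import pickle
ci=pickle.load(open("w2.pkl","rb"));s=st()
print("TCP pix",pix(ci,s["ee_pos"],True),ci["extrinsics"][:3,3],toloc(ci["extrinsics"][:3,3]))
f=lambda u,v:(u/2+150,v/2+140)
for n,u,v,z in[("baseend",215,20,.018),("screwL",64,69,.018),("screwR",376,66,.018),("face bot",215,135,.02),("face top",215,182,.06),("cheekL",40,182,.06),("cheekR",405,180,.06),("tip",215,197,.0345),("tip",215,197,.06),("tip",215,197,.065)]:print(n,(toloc(onz(ci,f(u,v),z,True))*1000).round(1))
E
```

```text
t 4.65 loc mm [149.4   0.2  34.5] F [ 1.  -0.7  0.2] gap -0.0001
TCP pix [258.4208 221.8532] [0.4699 0.1235 0.2177] [ 0.2276 -0.0002  0.2177]
baseend [195.    0.6  18. ]
screwL [178.4  54.1  18. ]
screwR [179.1 -56.2  18. ]
face bot [154.3   0.8  20. ]
face top [154.5   0.7  60. ]
cheekL [154.   53.4  60. ]
cheekR [154.1 -56.6  60. ]
tip [137.    0.9  34.5]
tip [149.6   0.7  60. ]
tip [152.1   0.7  65. ]
```

```bash
python3 - <<'E'
from h import *;from cell import status,imaging
for n in("w1","w2"):
    a=cv2.imread(f"pics/{n}.png");print(n)
    for v in range(212,252,3):print(v,[tuple(int(x) for x in a[v,u]) for u in(240,247,252,258,264,269,276)])
s=st();cs=imaging.camera_info("scene");ct=imaging.camera_info("top")
print(pix(cs,s["ee_pos"]),pix(ct,s["ee_pos"]),"face mid",pix(cs,towor([.1545,0,.0345])),pix(cs,towor([.1545,0,.06])))
E
```

```text
w1
212 [(152, 165, 180), (136, 146, 160), (84, 94, 103), (86, 94, 104), (106, 116, 128), (148, 160, 175), (48, 62, 74)]
215 [(152, 164, 180), (136, 146, 160), (76, 85, 95), (59, 67, 74), (116, 126, 138), (148, 159, 175), (50, 60, 67)]
218 [(54, 63, 72), (49, 57, 67), (35, 43, 51), (36, 45, 52), (47, 54, 62), (53, 60, 69), (42, 52, 59)]
221 [(39, 54, 73), (37, 53, 72), (33, 42, 51), (34, 41, 51), (35, 52, 72), (36, 53, 71), (39, 55, 73)]
224 [(40, 58, 77), (37, 55, 75), (35, 43, 51), (33, 41, 48), (36, 52, 74), (39, 56, 76), (38, 55, 76)]
227 [(39, 57, 79), (35, 53, 74), (50, 56, 63), (47, 53, 60), (35, 54, 77), (35, 54, 77), (40, 57, 80)]
230 [(39, 63, 92), (39, 60, 84), (50, 55, 63), (47, 51, 59), (37, 60, 87), (37, 60, 89), (42, 68, 103)]
233 [(136, 148, 161), (106, 115, 126), (45, 50, 58), (43, 50, 58), (91, 100, 111), (125, 138, 151), (62, 105, 160)]
236 [(148, 161, 175), (119, 130, 141), (44, 51, 57), (40, 47, 55), (102, 110, 120), (138, 149, 164), (58, 106, 165)]
239 [(147, 158, 173), (59, 67, 73), (58, 65, 72), (31, 40, 47), (59, 67, 73), (60, 66, 73), (56, 103, 165)]
242 [(12
[... 1323 characters left out ...]
 61, 100), (25, 63, 101)]
239 [(27, 62, 103), (60, 66, 74), (59, 66, 75), (19, 27, 40), (60, 67, 75), (60, 68, 76), (28, 62, 104)]
242 [(32, 73, 120), (59, 67, 75), (60, 67, 75), (13, 23, 36), (58, 66, 74), (59, 67, 73), (27, 63, 105)]
245 [(38, 94, 157), (59, 67, 74), (58, 67, 74), (17, 23, 37), (60, 66, 74), (59, 67, 73), (29, 62, 102)]
248 [(19, 27, 41), (59, 66, 73), (58, 65, 73), (17, 26, 38), (59, 66, 74), (59, 66, 74), (19, 26, 40)]
251 [(20, 28, 41), (59, 66, 75), (60, 66, 74), (17, 25, 36), (61, 67, 75), (60, 66, 74), (20, 27, 40)]
t 4.65 loc mm [149.4   0.2  34.5] F [ 1.  -0.7  0.2] gap -0.0001
[260.1526 188.6037] [240.3569 217.0365] face mid [260.6628 187.2441] [260.5781 181.877 ]
```

Emit:
{"api": "carry_out", "payload": {
  "plan": [0.03, 0, 0, 0, 0, 0, 0.05, 0, -0.04, 0, 0, 0, 0.08, 0, -0.08, 0, 0, 0, 0.08, 0, -0.08, 0, 0, 0, 0.08, 0, -0.08, 0, 0, 0]
}}

```text
time: 5.15
ee_pos: [0.4699, 0.1261, 0.1158]
tool_rot: [[-0.28, 0.96, 0.003], [0.96, 0.28, 0.0], [-0.0, 0.003, -1.0]]
wrist_force: [0.8, -1.2, -0.8]
finger_gap: 0.0002
```

```bash
python3 - <<'E'
from h import *;from cell import imaging
s=st();cs=imaging.camera_info("scene");b=imaging.snapshot("scene")
p=pix(cs,s["ee_pos"]);print("scene tcp",p,"up 25mm",pix(cs,s["ee_pos"]+[0,0,.025]),"back12",pix(cs,towor(toloc(s["ee_pos"])+[-.012,0,0])))
u0,v0=int(p[0])-30,int(p[1])-40
c=cv2.resize(b[v0:v0+60,u0:u0+60],(480,480),interpolation=cv2.INTER_CUBIC);print(u0,v0);cv2.imwrite("pics/f.png",c)
ct=imaging.camera_info("wrist");a=imaging.snapshot("wrist");cv2.imwrite("pics/w3.png",a)
g=cv2.resize(a[205:265,228:288],(480,480),interpolation=cv2.INTER_CUBIC)
o=np.hstack([c,g])[:,:800];cv2.imwrite("pics/f.png",cv2.resize(np.hstack([c,g]),(800,400)))
E
```

```text
t 5.15 loc mm [230.1  -0.9 115.8] F [-1.3 -0.4 -0.8] gap 0.0002
scene tcp [267.4053 149.4494] up 25mm [267.4253 143.5101] back12 [266.3703 152.5621]
237 109
```

View pics/f.png

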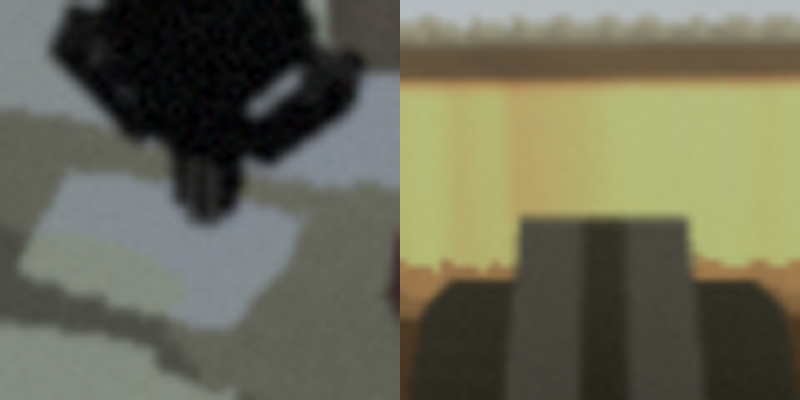

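The finger tips appear about 26 mm behind the reported TCP: scene tip at (268,142) against (267,149) predicted, wrist tip at row 237 against 222. That also explains the missing contact. I'll probe gently over the base.

Emit:
{"api": "carry_out", "payload": {
  "plan": [-0.025, 0, 0.043, 0, 0, 0, -0.05, 0, 0.084, 0, 0, 0, -0.05, 0, 0.088, 0, 0, 0, -0.05, 0, 0.09, 0, 0, 0, -0.05, 0, 0.092, 0, 0, 0]
}}

```text
time: 5.75
ee_pos: [0.4837, 0.0777, 0.0233]
tool_rot: [[-0.278, 0.961, 0.001], [0.961, 0.278, 0.001], [0.0, 0.001, -1.0]]
wrist_force: [-0.2, -0.2, -0.5]
finger_gap: 0.0001
```

Emit:
{"api": "carry_out", "payload": {
  "plan": [0, 0, 0.002, 0, 0, 0, 0, 0, 0.004, 0, 0, 0, 0, 0, 0.006, 0, 0, 0, 0, 0, 0.006, 0, 0, 0]
}}

```text
time: 6.15
ee_pos: [0.4832, 0.0777, 0.0166]
tool_rot: [[-0.279, 0.96, 0.0], [0.96, 0.279, 0.0], [-0.0, 0.0, -1.0]]
wrist_force: [0.6, -0.8, 0.2]
finger_gap: -0.0001
```

Emit:
{"api": "carry_out", "payload": {
  "plan": [0, 0, 0.001, 0, 0, 0, 0, 0, 0.002, 0, 0, 0, 0, 0, 0.003, 0, 0, 0]
}}

```text
time: 6.45
ee_pos: [0.4832, 0.0774, 0.0135]
tool_rot: [[-0.278, 0.961, 0.0], [0.961, 0.278, -0.0], [-0.0, 0.0, -1.0]]
wrist_force: [0.7, -0.4, -0.1]
finger_gap: -0.0001
```

No contact with the TCP 4.5 mm below the base top, so I'll feel for the base to learn the true tip length.

Emit:
{"api": "carry_out", "payload": {
  "plan": [0, 0, 0.002, 0, 0, 0, 0, 0, 0.004, 0, 0, 0, 0, 0, 0.006, 0, 0, 0]
}}

```text
time: 6.75
ee_pos: [0.4831, 0.0774, 0.0072]
tool_rot: [[-0.278, 0.961, -0.0], [0.961, 0.278, 0.0], [0.0, -0.0, -1.0]]
wrist_force: [-0.6, -0.0, 0.7]
finger_gap: 0.0001
```

Emit:
{"api": "carry_out", "payload": {
  "plan": [0, 0, 0.0015, 0, 0, 0, 0, 0, 0.003, 0, 0, 0]
}}

```text
time: 6.95
ee_pos: [0.4832, 0.0774, 0.0043]
tool_rot: [[-0.278, 0.961, -0.0], [0.961, 0.278, 0.0], [0.0, -0.0, -1.0]]
wrist_force: [0.4, -0.1, 0.2]
finger_gap: 0.0002
```

Emit:
{"api": "carry_out", "payload": {
  "plan": [0, 0, 0.0015, 0, 0, 0, 0, 0, 0.003, 0, 0, 0]
}}

```text
time: 7.15
ee_pos: [0.4832, 0.0774, 0.0014]
tool_rot: [[-0.278, 0.961, -0.0], [0.961, 0.278, 0.0], [0.0, -0.0, -1.0]]
wrist_force: [0.6, 0.8, -0.3]
finger_gap: -0.0
```

Emit:
{"api": "carry_out", "payload": {
  "plan": [0, 0, 0.0015, 0, 0, 0, 0, 0, 0.003, 0, 0, 0]
}}

```text
time: 7.35
ee_pos: [0.4832, 0.0774, -0.0016]
tool_rot: [[-0.278, 0.96, 0.0], [0.96, 0.278, -0.0], [-0.0, 0.0, -1.0]]
wrist_force: [0.3, -0.3, -0.6]
finger_gap: 0.0
```

The TCP now reads below the bench, so the tool is at least 20 mm shorter than stated. By the two views the tip is now at about 25–35 mm height, so I'll push from here.

Emit:
{"api": "carry_out", "payload": {
  "plan": [-0.002, 0, 0, 0, 0, 0, -0.004, 0, 0, 0, 0, 0, -0.006, 0, 0, 0, 0, 0, -0.008, 0, 0, 0, 0, 0]
}}

```text
time: 7.75
ee_pos: [0.4856, 0.0695, -0.0014]
tool_rot: [[-0.278, 0.961, 0.0], [0.961, 0.278, 0.0], [-0.0, 0.0, -1.0]]
wrist_force: [0.4, -0.5, -0.6]
finger_gap: 0.0003
```

Emit:
{"api": "carry_out", "payload": {
  "plan": [-0.0015, 0, 0, 0, 0, 0, -0.003, 0, 0, 0, 0, 0]
}}

```text
time: 7.95
ee_pos: [0.4863, 0.0667, -0.0015]
tool_rot: [[-0.278, 0.961, 0.0], [0.961, 0.278, -0.0], [-0.0, 0.0, -1.0]]
wrist_force: [-0.3, 0.8, 0.5]
finger_gap: -0.0001
```

Emit:
{"api": "carry_out", "payload": {
  "plan": [-0.0015, 0, 0, 0, 0, 0, -0.003, 0, 0, 0, 0, 0]
}}

```text
time: 8.15
ee_pos: [0.4868, 0.0648, -0.0015]
tool_rot: [[-0.279, 0.96, -0.001], [0.96, 0.279, 0.002], [0.002, -0.0, -1.0]]
wrist_force: [-1.8, 5.7, -0.2]
finger_gap: 0.0002
```

Emit:
{"api": "carry_out", "payload": {
  "plan": [-0.0015, 0, 0, 0, 0, 0, -0.003, 0, 0, 0, 0, 0]
}}

```text
time: 8.35
ee_pos: [0.4878, 0.0616, -0.0015]
tool_rot: [[-0.279, 0.96, -0.0], [0.96, 0.279, 0.001], [0.001, 0.0, -1.0]]
wrist_force: [-1.9, 4.5, 0.2]
finger_gap: -0.0
```

Emit:
{"api": "carry_out", "payload": {
  "plan": [-0.0015, 0, 0, 0, 0, 0, -0.003, 0, 0, 0, 0, 0]
}}

```text
time: 8.55
ee_pos: [0.4888, 0.0584, -0.0015]
tool_rot: [[-0.278, 0.96, 0.0], [0.96, 0.278, 0.0], [0.0, 0.0, -1.0]]
wrist_force: [-1.7, 5.2, 0.2]
finger_gap: -0.0002
```

```bash
python3 -c "
from h import *;st()"
```

```text
t 8.55 loc mm [159.8   0.1  -1.5] F [5.5 0.1 0.2] gap -0.0002
```

Contact at about local x 167, sliding at about 5 N. I'll continue until it nips.

Emit:
{"api": "carry_out", "payload": {
  "plan": [-0.001, 0, 0, 0, 0, 0, -0.002, 0, 0, 0, 0, 0]
}}

```text
time: 8.75
ee_pos: [0.4894, 0.0563, -0.0015]
tool_rot: [[-0.278, 0.96, 0.0], [0.96, 0.278, 0.0], [0.0, 0.0, -1.0]]
wrist_force: [-0.8, 4.8, 1.8]
finger_gap: -0.0002
```

Emit:
{"api": "carry_out", "payload": {
  "plan": [-0.001, 0, 0, 0, 0, 0, -0.002, 0, 0, 0, 0, 0]
}}

```text
time: 8.95
ee_pos: [0.49, 0.0543, -0.0015]
tool_rot: [[-0.278, 0.96, 0.0], [0.96, 0.278, -0.0], [-0.0, 0.0, -1.0]]
wrist_force: [-0.9, 4.5, 0.6]
finger_gap: 0.0003
```

Emit:
{"api": "carry_out", "payload": {
  "plan": [-0.0005, 0, 0, 0, 0, 0, -0.001, 0, 0, 0, 0, 0]
}}

```text
time: 9.15
ee_pos: [0.4903, 0.0533, -0.0015]
tool_rot: [[-0.278, 0.961, 0.0], [0.961, 0.278, -0.0], [-0.0, 0.0, -1.0]]
wrist_force: [-0.4, 5.7, -0.1]
finger_gap: -0.0001
```

Emit:
{"api": "carry_out", "payload": {
  "plan": [-0.0005, 0, 0, 0, 0, 0, -0.001, 0, 0, 0, 0, 0]
}}

```text
time: 9.35
ee_pos: [0.4904, 0.053, -0.0015]
tool_rot: [[-0.278, 0.96, -0.0], [0.96, 0.278, 0.001], [0.001, 0.0, -1.0]]
wrist_force: [-0.2, 6.3, 0.9]
finger_gap: -0.0002
```

Emit:
{"api": "carry_out", "payload": {
  "plan": [-0.0005, 0, 0, 0, 0, 0, -0.001, 0, 0, 0, 0, 0]
}}

```text
time: 9.55
ee_pos: [0.4905, 0.0526, -0.0015]
tool_rot: [[-0.279, 0.96, -0.0], [0.96, 0.279, 0.002], [0.002, 0.0, -1.0]]
wrist_force: [-0.5, 8.9, 0.7]
finger_gap: -0.0003
```

Emit:
{"api": "carry_out", "payload": {
  "plan": [-0.0005, 0, 0, 0, 0, 0, -0.001, 0, 0, 0, 0, 0]
}}

```text
time: 9.75
ee_pos: [0.4906, 0.0523, -0.0015]
tool_rot: [[-0.279, 0.96, -0.001], [0.96, 0.279, 0.003], [0.003, 0.0, -1.0]]
wrist_force: [-2.0, 10.7, 1.9]
finger_gap: -0.0001
```

```bash
python3 -c "
from h import *;st()"
```

```text
t 9.75 loc mm [153.4   0.1  -1.5] F [10.8 -1.1  1.9] gap -0.0001
```

Nipped: 10.8 N and stalled at cheek x ≈ 66, which is in range. Backing off and looking at the claw.

Emit:
{"api": "carry_out", "payload": {
  "plan": [0.01, 0, 0, 0, 0, 0, 0.035, 0, 0, 0, 0, 0, 0.035, 0, -0.045, 0, 0, 0, 0.035, 0, -0.09, 0, 0, 0, 0.015, 0, -0.13, 0, 0, 0],
  "gripper": 120
}}

```text
time: 10.25
ee_pos: [0.4865, 0.0656, 0.1305]
tool_rot: [[-0.28, 0.96, 0.001], [0.96, 0.28, -0.001], [-0.001, 0.001, -1.0]]
wrist_force: [0.1, -1.4, 0.2]
finger_gap: 0.0453
```

Emit:
{"api": "carry_out", "payload": {
  "plan": [-0.015, 0, -0.02, 0, 0, 0, -0.015, 0, -0.02, 0, 0, 0, -0.015, 0, -0.02, 0, 0, 0]
}}

```text
time: 10.55
ee_pos: [0.491, 0.0501, 0.1481]
tool_rot: [[-0.277, 0.961, 0.0], [0.961, 0.277, -0.001], [-0.001, -0.0, -1.0]]
wrist_force: [0.1, 0.3, 0.0]
finger_gap: 0.0454
```

```bash
python3 - <<'E'
from h import *;from cell import imaging
import pickle
s=st();ci=imaging.camera_info("wrist");a=imaging.snapshot("wrist");b=imaging.snapshot("top");cv2.imwrite("pics/w4.png",a);cv2.imwrite("pics/t4.png",b);pickle.dump(ci,open("w4.pkl","wb"))
print("tab pred",pix(ci,towor([.064,0,.13]),True))
c=cv2.resize(a[100:350,175:340],(462,700)[:2],interpolation=cv2.INTER_CUBIC)
c=cv2.resize(a[120:320,165:350],(518,560),interpolation=cv2.INTER_CUBIC);cv2.imwrite("pics/w4c.png",c)
E
```

```text
t 10.55 loc mm [151.2   0.3 148.1] F [ 0.3 -0.2  0. ] gap 0.0454
tab pred [259.3585 306.2253]
```

View pics/w4c.png

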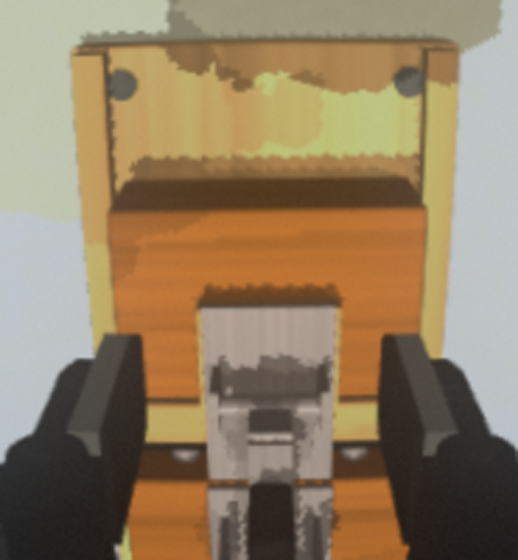

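The blank is square between the cheek (edge row 400) and pad (row 445). The keeper bar is at about row 405, with the claw nose at (270,420) on it and the tab from (272,487) downwards.

```bash
python3 - <<'E'
from h import *;import pickle
ci=pickle.load(open("w4.pkl","rb"))
f=lambda u,v:((u+.5)/2.8-.5+165,(v+.5)/2.8-.5+120)
for n,u,v,z in[("base",265,44,.018),("faceTop",265,209,.06),("faceBot",265,180,.02),("cheekInL",155,399,.06),("cheekInR",385,398,.06),("blankfar L",160,444,.064),("bf R",380,442,.064),("keeper top",230,400,.092),("keeper bot",230,410,.088),("ear L",212,385,.093),("ear R",330,385,.093),("nose top",270,410,.1),("nose low",270,432,.1),("tab top",272,487,.125),("tab top",272,487,.13),("tab L",250,500,.125),("tab R",294,500,.125),("plate",270,306,.073)]:print(n,(toloc(onz(ci,f(u,v),z,True))*1000).round(1))
a=cv2.imread("pics/w4.png")
print([int(x) for x in cv2.cvtColor(a,6)[255:320,261]])
print("fingertipL", f(122,335))
E
```

```text
base [193.7  -0.8  18. ]
faceTop [142.   -0.5  60. ]
faceBot [141.   -0.5  20. ]
cheekInL [66.6 41.6 60. ]
cheekInR [ 66.5 -45.7  60. ]
blankfar L [48.6 40.3 64. ]
bf R [ 49.  -44.3  64. ]
keeper top [85.7 11.5 92. ]
keeper bot [79.3 11.8 88. ]
ear L [92.1 17.2 93. ]
ear R [ 91.8 -21.5  93. ]
nose top [ 86.6  -1.7 100. ]
nose low [ 78.1  -1.7 100. ]
tab top [ 74.1  -2.1 125. ]
tab top [ 77.8  -2.1 130. ]
tab L [ 69.    4.6 125. ]
tab R [ 68.9  -8.9 125. ]
plate [111.5  -2.   73. ]
[89, 89, 87, 88, 87, 81, 73, 76, 81, 88, 91, 72, 64, 64, 65, 66, 65, 64, 69, 102, 152, 168, 126, 90, 137, 151, 152, 152, 151, 151, 151, 148, 125, 103, 98, 86, 82, 61, 43, 39, 40, 38, 39, 39, 39, 39, 37, 38, 39, 38, 39, 38, 38, 37, 36, 37, 36, 36, 39, 41, 42, 44, 42, 42, 42]
fingertipL (208.25, 239.32142857142858)
```

The tip is roughly 35–45 mm above the reported TCP. I'll touch the base top (z = 18 mm) with the shut fingers to pin it down.

Emit:
{"api": "carry_out", "payload": {
  "plan": [0.025, 0, 0.03, 0, 0, 0, 0.028, 0, 0.075, 0, 0, 0, 0.028, 0, 0.12, 0, 0, 0, 0.028, 0, 0.152, 0, 0, 0, 0.028, 0, 0.154, 0, 0, 0],
  "gripper": 255
}}

```text
time: 11.15
ee_pos: [0.4778, 0.0774, -0.0127]
tool_rot: [[-0.279, 0.96, -0.013], [0.96, 0.279, -0.001], [0.002, -0.013, -1.0]]
wrist_force: [-1.5, -0.3, -0.1]
finger_gap: -0.0001
```

Emit:
{"api": "carry_out", "payload": {
  "plan": [0, 0, 0.003, 0, 0, 0, 0, 0, 0.006, 0, 0, 0, 0, 0, 0.008, 0, 0, 0]
}}

```text
time: 11.45
ee_pos: [0.4846, 0.0776, -0.0116]
tool_rot: [[-0.278, 0.96, 0.003], [0.961, 0.278, 0.0], [-0.001, 0.003, -1.0]]
wrist_force: [-0.1, -1.0, 0.4]
finger_gap: 0.0
```

Emit:
{"api": "carry_out", "payload": {
  "plan": [0, 0, 0.002, 0, 0, 0, 0, 0, 0.004, 0, 0, 0]
}}

```text
time: 11.65
ee_pos: [0.4839, 0.0775, -0.0166]
tool_rot: [[-0.278, 0.961, 0.002], [0.961, 0.278, 0.0], [-0.0, 0.002, -1.0]]
wrist_force: [-0.1, 0.5, -0.1]
finger_gap: -0.0002
```

Emit:
{"api": "carry_out", "payload": {
  "plan": [0, 0, 0.002, 0, 0, 0, 0, 0, 0.003, 0, 0, 0]
}}

```text
time: 11.85
ee_pos: [0.4832, 0.0774, -0.0206]
tool_rot: [[-0.278, 0.961, -0.0], [0.961, 0.278, 0.0], [0.0, -0.0, -1.0]]
wrist_force: [-0.4, 0.0, 0.3]
finger_gap: -0.0003
```

Emit:
{"api": "carry_out", "payload": {
  "plan": [0, 0, 0.0015, 0, 0, 0, 0, 0, 0.003, 0, 0, 0]
}}

```text
time: 12.05
ee_pos: [0.4833, 0.0774, -0.0218]
tool_rot: [[-0.278, 0.96, 0.0], [0.96, 0.278, -0.0], [-0.0, 0.0, -1.0]]
wrist_force: [-7.7, -1.6, 16.9]
finger_gap: -0.0002
```

Emit:
{"api": "carry_out", "payload": {
  "plan": [0, 0, 0.0015, 0, 0, 0, 0, 0, 0.003, 0, 0, 0]
}}

```text
time: 12.25
ee_pos: [0.4835, 0.0775, -0.0219]
tool_rot: [[-0.278, 0.96, 0.001], [0.96, 0.278, -0.0], [-0.0, 0.001, -1.0]]
wrist_force: [-16.8, -2.0, 34.4]
finger_gap: -0.0
```

Emit:
{"api": "carry_out", "payload": {
  "plan": [0, 0, 0.0015, 0, 0, 0, 0, 0, 0.003, 0, 0, 0]
}}

```text
time: 12.45
ee_pos: [0.4836, 0.0775, -0.022]
tool_rot: [[-0.279, 0.96, 0.001], [0.96, 0.279, -0.0], [-0.001, 0.001, -1.0]]
wrist_force: [-26.8, -2.4, 51.1]
finger_gap: 0.0002
```

The base top is felt at reported z ≈ −21.5 mm, so the tip is 39.5 mm above the reported TCP. My last step pressed harder than wanted. Backing off up and opening.

Emit:
{"api": "carry_out", "payload": {
  "plan": [0, 0, -0.03, 0, 0, 0, 0, 0, -0.08, 0, 0, 0, -0.03, 0, -0.13, 0, 0, 0, -0.07, 0, -0.15, 0, 0, 0, -0.07, 0.002, -0.15, 0, 0, 0],
  "gripper": 120,
  "grip_force": 20
}}

```text
time: 12.95
ee_pos: [0.5076, 0.007, 0.1259]
tool_rot: [[-0.275, 0.962, 0.009], [0.962, 0.275, -0.002], [-0.005, 0.008, -1.0]]
wrist_force: [0.2, 0.3, 0.8]
finger_gap: 0.0451
```

Emit:
{"api": "carry_out", "payload": {
  "plan": [0, 0, 0, 0, 0, 0, 0, 0, 0, 0, 0, 0]
}}

```text
time: 13.15
ee_pos: [0.5038, 0.0113, 0.1189]
tool_rot: [[-0.278, 0.96, -0.003], [0.96, 0.278, 0.001], [0.001, -0.002, -1.0]]
wrist_force: [0.1, 0.7, 0.0]
finger_gap: 0.0452
```

```bash
python3 -c "
from h import *;st()"
```

```text
t 13.15 loc mm [110.4  -1.  118.9] F [ 0.6 -0.3  0. ] gap 0.0452
```

Emit:
{"api": "carry_out", "payload": {
  "plan": [-0.03, 0.001, 0, 0, 0, 0, -0.044, 0.001, 0, 0, 0, 0, -0.044, 0.001, 0.017, 0, 0, 0, -0.044, 0.001, 0.035, 0, 0, 0, -0.044, 0.001, 0.052, 0, 0, 0]
}}

```text
time: 13.65
ee_pos: [0.517, -0.0305, 0.0666]
tool_rot: [[-0.279, 0.96, -0.002], [0.96, 0.279, 0.001], [0.001, -0.002, -1.0]]
wrist_force: [1.2, -0.5, 0.2]
finger_gap: 0.0454
```

Emit:
{"api": "carry_out", "payload": {
  "plan": [0, 0, 0, 0, 0, 0, 0, 0, 0, 0, 0, 0]
}}

```text
time: 13.85
ee_pos: [0.5172, -0.0306, 0.0679]
tool_rot: [[-0.279, 0.96, -0.002], [0.96, 0.279, 0.0], [0.001, -0.002, -1.0]]
wrist_force: [-0.7, -0.1, 0.4]
finger_gap: 0.0452
```

```bash
python3 - <<'E'
from h import *;from cell import imaging
st();a=imaging.snapshot("wrist");b=imaging.snapshot("scene");cv2.imwrite("pics/w5.png",a);cv2.imwrite("pics/s5.png",b)
o=np.zeros((500,790,3),np.uint8);o[:,:440]=cv2.resize(a[180:305,203:313],(440,500),interpolation=cv2.INTER_CUBIC);o[:345,445:]=cv2.resize(b[165:260,210:305],(345,345),interpolation=cv2.INTER_CUBIC);cv2.imwrite("pics/w5c.png",o)
E
```

```text
t 13.85 loc mm [66.3 -2.  67.9] F [0.1 0.7 0.4] gap 0.0452
```

View pics/w5c.png

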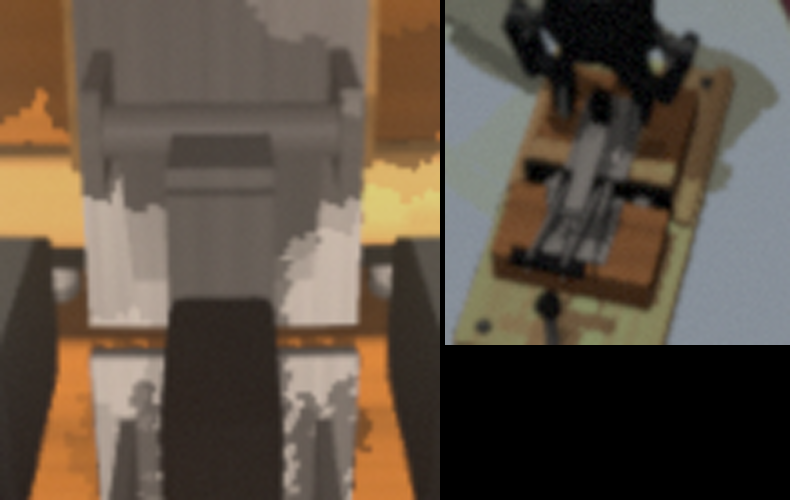

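Clear view: keeper bar at crop row ~125 between its ears, nose just in front of it (row 135–190), and the tab (col 222, from row 298) centred between the fingers (cols 50 and 393).

```bash
python3 - <<'E'
from h import *;from cell import imaging
ci=imaging.camera_info("wrist");f=lambda u,v:((u+.5)/4-.5+203,(v+.5)/4-.5+180)
for n,u,v,z in[("keeper",222,103,.09),("keeper",222,125,.092),("keeper",222,148,.086),("nose end",220,136,.095),("nose end",220,136,.09),("nose edge",220,168,.095),("tab",220,298,.12),("tab",220,298,.126),("tab",220,298,.132),("tabL",168,330,.125),("tabR",275,330,.125),("earL",95,60,.093),("earR",345,60,.093)]:print(n,(toloc(onz(ci,f(u,v),z,True))*1000).round(1))
E
```

```text
keeper [84.9 -2.8 90. ]
keeper [82.2 -2.8 92. ]
keeper [76.2 -2.8 86. ]
nose end [81.7 -2.5 95. ]
nose end [79.7 -2.5 90. ]
nose edge [76.8 -2.5 95. ]
tab [ 69.4  -2.5 120. ]
tab [ 72.7  -2.5 126. ]
tab [ 76.1  -2.5 132. ]
tabL [ 67.6   4.  125. ]
tabR [ 67.5  -9.3 125. ]
earL [92.5 15.2 93. ]
earR [ 92.4 -20.2  93. ]
```

Emit:
{"api": "carry_out", "payload": {
  "plan": [0, 0, 0, 0, 0, 0, 0, 0, 0, 0, 0, 0, 0, 0, 0, 0, 0, 0, 0, 0, 0, 0, 0, 0, 0, 0, 0, 0, 0, 0],
  "gripper": 255,
  "grip_force": 25
}}

```text
time: 14.45
ee_pos: [0.5177, -0.0314, 0.0693]
tool_rot: [[-0.278, 0.961, 0.0], [0.961, 0.278, -0.0], [-0.0, 0.0, -1.0]]
wrist_force: [-3.6, -0.9, 5.0]
finger_gap: 0.0135
```

Tab gripped (gap 13.5 mm). Lifting the nose, turning the tool with it about the claw's hinge.

Emit:
{"api": "carry_out", "payload": {
  "plan": [0.003, 0, -0.006, 0, 0.07, 0, 0.0055, 0, -0.012, 0, 0.14, 0, 0.0055, 0, -0.012, 0, 0.14, 0]
}}

```text
time: 14.75
ee_pos: [0.5164, -0.0271, 0.0804]
tool_rot: [[-0.273, 0.961, -0.039], [0.952, 0.276, 0.135], [0.141, -0.0, -0.99]]
wrist_force: [-1.3, -0.3, 0.9]
finger_gap: 0.0131
```

```bash
python3 -c "
from h import *;st()"
```

```text
t 14.75 loc mm [69.9 -2.3 80.4] F [0.1 1.3 0.9] gap 0.0131
```

Emit:
{"api": "carry_out", "payload": {
  "plan": [0.0028, 0, -0.006, 0, 0.07, 0, 0.0053, 0, -0.012, 0, 0.14, 0, 0.0053, 0, -0.012, 0, 0.14, 0]
}}

```text
time: 15.05
ee_pos: [0.5156, -0.0242, 0.0922]
tool_rot: [[-0.265, 0.961, -0.077], [0.924, 0.276, 0.265], [0.276, -0.001, -0.961]]
wrist_force: [0.7, -4.8, -1.6]
finger_gap: 0.0135
```

```bash
python3 -c "
from h import *;st()
from cell import imaging
a=imaging.snapshot('wrist');cv2.imwrite('pics/w6.png',a);cv2.imwrite('pics/w6c.png',cv2.resize(a[170:305,193:323],(520,540),interpolation=cv2.INTER_CUBIC))"
```

```text
t 15.05 loc mm [72.9 -2.3 92.2] F [-4.8  0.7 -1.6] gap 0.0135
```

View pics/w6c.png

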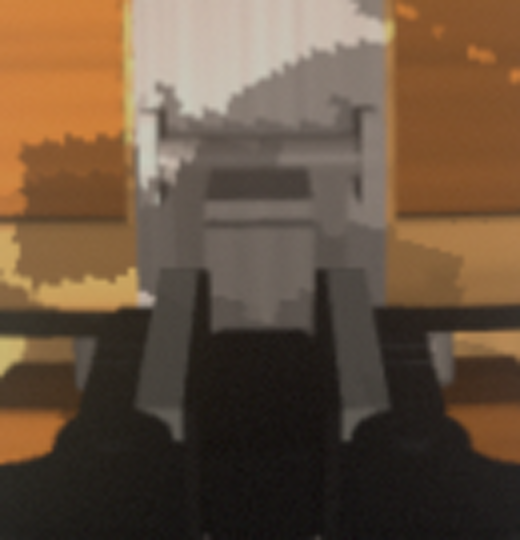

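Held well, nose lifted (crop row 165–200, bar row ~147), force under 5 N. Carrying it outwards along the lever's arc.

Emit:
{"api": "carry_out", "payload": {
  "plan": [0.0023, 0, -0.001, 0, -0.017, 0, 0.0046, 0, -0.0015, 0, -0.035, 0, 0.0072, 0, -0.001, 0, -0.052, 0, 0.0098, 0, -0.0004, 0, -0.07, 0, 0.0098, 0, -0.0004, 0, -0.07, 0]
}}

```text
time: 15.6
ee_pos: [0.5126, -0.0144, 0.0961]
tool_rot: [[-0.272, 0.961, -0.057], [0.941, 0.278, 0.195], [0.203, -0.0, -0.979]]
wrist_force: [-0.9, -6.1, -0.1]
finger_gap: 0.0133
```

```bash
python3 -c "
from h import *;st()"
```

```text
t 15.6 loc mm [83.2 -2.2 96.1] F [-5.6  2.6 -0.1] gap 0.0133
```

Emit:
{"api": "carry_out", "payload": {
  "plan": [0.003, 0, 0.0008, 0, -0.009, 0, 0.006, 0, 0.0017, 0, -0.017, 0, 0.009, 0, 0.0035, 0, -0.026, 0, 0.0123, 0, 0.0061, 0, -0.035, 0, 0.0123, 0, 0.0061, 0, -0.035, 0]
}}

```text
time: 16.1
ee_pos: [0.5085, -0.0007, 0.0926]
tool_rot: [[-0.275, 0.96, -0.048], [0.946, 0.279, 0.164], [0.171, -0.001, -0.985]]
wrist_force: [-2.5, -3.8, 1.7]
finger_gap: 0.0134
```

```bash
python3 -c "
from h import *;st()
from cell import imaging
a=imaging.snapshot('wrist');cv2.imwrite('pics/w7.png',a);ci=imaging.camera_info('wrist')
print('bar',pix(ci,towor([.082,-.002,.092]),True))
g=cv2.cvtColor(a,6);print([int(x) for x in g[170:260:2,258]]);print([int(x) for x in g[170:260:2,240]])
t=imaging.snapshot('top');cv2.imwrite('pics/t7.png',t);h=cv2.cvtColor(t,6);print(pix(imaging.camera_info('top'),towor([-.05,0,.15])));print(h[185:215:2,270:315:2])"
```

```text
t 16.1 loc mm [97.5 -2.1 92.6] F [-3.   3.4  1.7] gap 0.0134
bar [258.2793 243.9061]
[89, 88, 90, 94, 93, 90, 93, 94, 93, 94, 91, 91, 84, 78, 107, 118, 120, 118, 110, 100, 91, 77, 61, 61, 61, 97, 102, 100, 72, 86, 86, 86, 85, 85, 85, 86, 85, 86, 85, 86, 85, 59, 26, 23, 24]
[129, 130, 132, 136, 123, 110, 96, 94, 93, 94, 90, 78, 79, 80, 88, 93, 91, 92, 93, 92, 91, 91, 90, 90, 91, 90, 91, 92, 91, 91, 92, 91, 91, 88, 70, 68, 68, 66, 65, 64, 63, 60, 50, 45, 39]
[300.5357 195.4025]
[[148 148 149 150 149 149 150 149 148 149 149 147 147 150 149 149 148  93
  106 148 148 157  79]
 [147 149 147 148 151 148 150 148 149 148 149 149 150 148 148 150 151  86
  125 151 149 159  69]
 [147 146 147 149 148 148 147 149 149 147 149 149 149 149 147 149 153  65
  129 150 148 154  61]
 [144 145 144 146 145 146 147 147 148 147 147 148 148 149 148 149 157  57
  119 149 150 124 103]
 [140 141 143 141 142 144 144 145 144 146 146 148 147 147 148 148 148  65
  150 149 151  96 118]
 [135 137 138 138 139 140 140 140 141 142 143 144 145 146 146 148 119  96
  150 149 151  66 149]
 [126 128 129 131 132 134 134 137 137 137 140 141 141 140 143 144  74 111
  148 146 155  35 151]
 [117 118 120 120 124 127 128 128 129 132 133 133 135 137 138 145  53 135
  142 143 139 121 152]
 [105 106 107 111 112 114 117 119 122 124 124 128 129 131 132 128  62 140
  138 140  74 152 151]
 [ 84  89  90  95  99 103 104 108 109 112 113 116 119 122 127  70 102 132
  134 136 117 153 149]
 [ 71  67  67  70  75  81  85  89  96  98 100 103 107 109 109  55 118 124
  125 122 151 151 149]
 [ 81 144  74  97  86  76  69  70  67  74  75  83  88  95  62  79 114 113
  114 112 153 150 149]
 [ 58  55  54  45  67  62  73  68  73 131 104  96  82  74  63  92  98 100
  109 144 109 149 150]
 [ 62  68  74  84 130 131  80  79 100 105 105 105  57  48  55  64  74  82
  136 137 140 150 151]
 [ 95  79  84  35  92 107  98  98 101 103 104 112  50  54  64  86  70  58
   74  64 135 150 151]]
```

```bash
python3 -c "
from h import *;from cell import imaging
ci=imaging.camera_info('wrist')
for v,z in((212,.098),(219,.115),(219,.12),(225,.12),(252,.145),(252,.15)):print(v,z,(toloc(onz(ci,(258,v),z,True))*1000).round(1))
a=cv2.imread('pics/w7.png');g=cv2.cvtColor(a,6)
for u in(226,232,288,294):print(u,[int(x) for x in g[200:262:2,u]])
for y in (-.018,.018,-.022,.022):print(y,pix(ci,towor([.082,-.002+y,.092]),True),pix(ci,towor([.092,-.002+y,.093]),True))
"
```

```text
212 0.098 [105.5  -1.9  98. ]
219 0.115 [104.7  -2.  115. ]
219 0.12 [105.8  -2.  120. ]
225 0.12 [102.2  -2.  120. ]
252 0.145 [ 94.4  -2.  145. ]
252 0.15 [ 96.1  -2.  150. ]
226 [91, 97, 98, 97, 96, 97, 100, 102, 100, 99, 95, 99, 101, 101, 101, 103, 103, 103, 104, 104, 113, 147, 153, 113, 39, 39, 37, 39, 40, 38, 38]
232 [91, 92, 92, 90, 90, 91, 91, 91, 90, 90, 91, 91, 91, 89, 62, 59, 62, 69, 82, 84, 76, 73, 73, 71, 69, 69, 70, 70, 70, 69, 69]
288 [120, 121, 121, 120, 120, 116, 92, 92, 92, 91, 90, 89, 90, 90, 90, 89, 89, 89, 90, 90, 90, 90, 89, 66, 34, 33, 35, 36, 40, 44, 50]
294 [92, 90, 90, 90, 87, 72, 70, 73, 75, 75, 73, 73, 72, 71, 75, 72, 71, 71, 70, 75, 77, 78, 86, 75, 36, 35, 35, 33, 37, 34, 36]
-0.018 [284.5354 243.7242] [284.9096 230.0289]
0.018 [231.98   243.8777] [231.4968 230.1909]
-0.022 [290.3366 243.6449] [290.8042 229.9647]
0.022 [226.1841 243.8325] [225.608  230.1624]
```

Nose end at local x ≈105, hook inner tip ≈96, beyond the bar's outer side (≈87). Lowering.

Emit:
{"api": "carry_out", "payload": {
  "plan": [-0.0033, 0, 0.0056, 0, -0.07, 0, -0.007, 0, 0.011, 0, -0.14, 0, -0.009, 0, 0.0136, 0, -0.175, 0, -0.011, 0, 0.0162, 0, -0.21, 0, -0.011, 0, 0.0162, 0, -0.21, 0]
}}

```text
time: 16.7
ee_pos: [0.5104, -0.007, 0.0746]
tool_rot: [[-0.28, 0.96, 0.009], [0.959, 0.28, -0.034], [-0.035, -0.001, -0.999]]
wrist_force: [-6.0, 1.4, 2.2]
finger_gap: 0.0131
```

```bash
python3 -c "
from h import *;st()"
```

```text
t 16.7 loc mm [90.9 -2.1 74.6] F [3.  5.4 2.2] gap 0.0131
```

Emit:
{"api": "carry_out", "payload": {
  "plan": [-0.0017, 0, 0.0028, 0, -0.035, 0, -0.0033, 0, 0.0055, 0, -0.07, 0, -0.0033, 0, 0.0055, 0, -0.07, 0]
}}

```text
time: 17.0
ee_pos: [0.5113, -0.0102, 0.0691]
tool_rot: [[-0.279, 0.96, 0.027], [0.955, 0.28, -0.099], [-0.103, -0.001, -0.995]]
wrist_force: [-7.0, 1.9, 2.7]
finger_gap: 0.0134
```

```bash
python3 -c "
from h import *;st()"
```

```text
t 17.0 loc mm [87.7 -2.1 69.1] F [3.8 6.1 2.7] gap 0.0134
```

Emit:
{"api": "carry_out", "payload": {
  "plan": [0, 0, 0, 0, 0, 0, 0, 0, 0, 0, 0, 0, 0, 0, 0, 0, 0, 0, 0, 0, 0, 0, 0, 0],
  "gripper": 120
}}

```text
time: 17.4
ee_pos: [0.5124, -0.0119, 0.0696]
tool_rot: [[-0.276, 0.961, 0.03], [0.955, 0.278, -0.1], [-0.105, 0.001, -0.995]]
wrist_force: [0.6, -0.3, 0.1]
finger_gap: 0.0454
```

Emit:
{"api": "carry_out", "payload": {
  "plan": [0, 0, -0.02, 0, 0.05, 0, 0, 0, -0.06, 0, 0.1, 0, 0.01, 0, -0.1, 0, 0.1, 0, 0.02, 0, -0.11, 0, 0.1, 0, 0.02, 0, -0.11, 0, 0.1, 0]
}}

```text
time: 17.9
ee_pos: [0.5045, 0.0191, 0.1793]
tool_rot: [[-0.279, 0.96, 0.006], [0.96, 0.279, -0.004], [-0.006, 0.005, -1.0]]
wrist_force: [-0.3, 0.1, -1.2]
finger_gap: 0.0453
```

```bash
python3 -c "
from h import *;from cell import imaging
s=st();ci=imaging.camera_info('wrist');a=imaging.snapshot('wrist');cv2.imwrite('pics/w8.png',a);g=cv2.cvtColor(a,6)
print('strip end',pix(ci,towor([.1,-.002,.095]),True),'bar',pix(ci,towor([.083,-.002,.092]),True),'tab',pix(ci,towor([.085,-.002,.12]),True),'pivot',pix(ci,towor([0,-.002,.098]),True),'bar lever',pix(ci,towor([.02,-.002,.18]),True))
K=[(u,[int(x) for x in g[200:330:2,u]]) for u in(242,258,274)]
for k in K:print(*k)
t=imaging.snapshot('top');cv2.imwrite('pics/t8.png',t);go(s,towor([.0,0,.2]),106.4,1)"
```

```text
t 17.9 loc mm [117.7  -3.9 179.3] F [ 0.2  0.2 -1.2] gap 0.0453
strip end [256.1445 203.6069] bar [256.2518 218.791 ] tab [256.1653 228.868 ] pivot [256.7102 290.6425] bar lever [256.5214 329.3889]
242 [158, 159, 152, 124, 102, 97, 89, 112, 95, 131, 168, 146, 143, 142, 144, 143, 142, 133, 121, 128, 105, 148, 148, 146, 138, 69, 79, 105, 159, 156, 119, 112, 134, 77, 74, 70, 69, 72, 65, 63, 64, 71, 71, 76, 83, 83, 88, 73, 65, 66, 66, 61, 58, 56, 88, 149, 58, 44, 49, 53, 47, 103, 159, 187, 187]
258 [110, 110, 99, 97, 91, 92, 76, 46, 45, 54, 57, 58, 58, 59, 60, 59, 137, 167, 170, 169, 169, 170, 170, 171, 172, 172, 122, 112, 113, 111, 100, 94, 90, 90, 147, 152, 152, 153, 155, 166, 166, 175, 178, 179, 179, 179, 179, 178, 103, 106, 141, 79, 67, 64, 40, 41, 40, 43, 48, 52, 47, 44, 64, 63, 63]
274 [167, 152, 130, 113, 71, 69, 74, 147, 166, 163, 168, 163, 160, 162, 162, 137, 104, 104, 102, 104, 103, 110, 131, 106, 97, 64, 73, 88, 107, 114, 101, 103, 99, 91, 86, 80, 76, 72, 70, 68, 68, 66, 72, 140, 148, 145, 151, 148, 150, 147, 148, 148, 149, 147, 50, 61, 41, 43, 47, 50, 46, 77, 179, 189, 188]
d [-0.1178 -0.0034 -0.02  ] w [ 0.0047  0.006  -0.0032] rows>= 2.3908258099739608 0.054846860863803394
```

```bash
cat >> h.py <<'E'
def barang(ci,uv,fish=True,r=.085):
    o,d=ray(ci,uv,fish);lo=toloc(o);ld=np.r_[RF.T@d[:2],d[2]]
    P=np.array([0,.098]);o2=lo[[0,2]]-P;d2=ld[[0,2]]
    A=d2@d2;B=2*o2@d2;C=o2@o2-r*r;D=B*B-4*A*C
    if D<0:print("miss",np.sqrt(C-B*B/4/A+r*r));return
    for sg in(-1,1):
        t=(-B+sg*np.sqrt(D))/2/A;p=o2+t*d2;print("bar back",np.degrees(np.arctan2(-p[0],p[1])).round(1),"loc",((p+P)*1000).round(1),"y",(lo+t*ld)[1].round(4))
E
python3 - <<'E'
from h import *;from cell import imaging
ci=imaging.camera_info('wrist');a=imaging.snapshot('wrist');g=cv2.cvtColor(a,6)
m=((g<70)&(a.max(2)<75)).astype(np.uint8);m[:295]=0;m[:, :200]=0;m[:,320:]=0
n,l,s,c=cv2.connectedComponentsWithStats(m)
for i in range(1,n):
    if s[i,4]>60:print(s[i],c[i])
for v in(306,315,323):print(v);barang(ci,(258,v))
# claw end: strip end rows
for v in(196,200,204,208,212,216):print(v,toloc(onz(ci,(258,v),.095,True)).round(4),a[v,250:268:4].tolist())
E
```

```text
[ 200  295  120   89 7937] [259.9568 347.7631]
306
bar back -29.6 loc [ 42.  171.9] y -0.0018
bar back 130.4 loc [-64.8  42.9] y -0.001
315
bar back -24.5 loc [ 35.2 175.4] y -0.0018
bar back 121.8 loc [-72.2  53.2] y -0.001
323
bar back -19.8 loc [ 28.7 178. ] y -0.0018
bar back 114.0 loc [-77.7  63.4] y -0.0011
196 [ 0.1086 -0.0019  0.095 ] [[127, 140, 154], [110, 119, 133], [110, 120, 135], [123, 133, 147], [93, 103, 116]]
200 [ 0.1046 -0.0019  0.095 ] [[138, 150, 167], [104, 112, 125], [105, 114, 126], [101, 110, 123], [92, 102, 116]]
204 [ 0.1006 -0.0019  0.095 ] [[135, 147, 163], [99, 108, 121], [92, 100, 112], [103, 111, 124], [93, 102, 115]]
208 [ 0.0966 -0.0018  0.095 ] [[117, 126, 140], [86, 93, 105], [82, 90, 103], [92, 100, 112], [92, 101, 114]]
212 [ 0.0925 -0.0018  0.095 ] [[98, 107, 119], [97, 105, 117], [83, 91, 102], [100, 108, 120], [77, 86, 97]]
216 [ 0.0884 -0.0018  0.095 ] [[58, 67, 78], [30, 41, 56], [31, 41, 55], [33, 43, 56], [67, 75, 86]]
```

The lever stands 20–24° past upright (bar at local (32,177)), as expected with the claw carried over. Now phase A: shut fingers behind the bar and push it back through its free range.

Emit:
{"api": "carry_out", "payload": {
  "plan": [-0.04, -0.002, 0, 0, 0, 0, -0.053, -0.002, 0, 0, 0, 0, -0.053, -0.002, 0.02, 0, 0, 0, -0.053, -0.002, 0.04, 0, 0, 0, -0.053, -0.002, 0.052, 0, 0, 0],
  "gripper": 255
}}

```text
time: 18.55
ee_pos: [0.515, -0.0337, 0.1216]
tool_rot: [[-0.277, 0.961, -0.003], [0.961, 0.277, -0.004], [-0.003, -0.004, -1.0]]
wrist_force: [-0.2, 0.3, -0.0]
finger_gap: -0.0
```

Emit:
{"api": "carry_out", "payload": {
  "plan": [-0.003, 0, 0, 0, 0, 0, -0.006, 0, 0, 0, 0, 0, -0.009, 0, 0, 0, 0, 0, -0.012, 0, 0, 0, 0, 0, -0.015, 0, 0, 0, 0, 0]
}}

```text
time: 19.05
ee_pos: [0.5211, -0.0476, 0.1264]
tool_rot: [[-0.279, 0.96, 0.003], [0.96, 0.279, -0.004], [-0.005, 0.002, -1.0]]
wrist_force: [-0.3, 2.6, 2.0]
finger_gap: 0.0002
```

```bash
python3 -c "
from h import *;st()"
```

```text
t 19.05 loc mm [ 49.   -0.9 126.4] F [ 2.6 -0.4  2. ] gap 0.0002
```

Contact with the bar (2.6 N). I'll push on through the free range.

Emit:
{"api": "carry_out", "payload": {
  "plan": [-0.004, 0, 0, 0, 0, 0, -0.008, 0, 0, 0, 0, 0, -0.012, 0, 0, 0, 0, 0, -0.015, 0, 0, 0, 0, 0]
}}

```text
time: 19.45
ee_pos: [0.5248, -0.0626, 0.1252]
tool_rot: [[-0.278, 0.961, 0.001], [0.961, 0.278, -0.005], [-0.005, -0.0, -1.0]]
wrist_force: [-0.6, 1.0, 1.0]
finger_gap: -0.0002
```

Emit:
{"api": "carry_out", "payload": {
  "plan": [-0.004, 0, 0, 0, 0, 0, -0.008, 0, 0, 0, 0, 0, -0.012, 0, 0, 0, 0, 0, -0.015, 0, 0, 0, 0, 0]
}}

```text
time: 19.85
ee_pos: [0.5289, -0.0771, 0.1252]
tool_rot: [[-0.278, 0.961, 0.001], [0.961, 0.278, -0.005], [-0.005, -0.0, -1.0]]
wrist_force: [-0.8, 1.2, 0.2]
finger_gap: -0.0001
```

```bash
python3 -c "
from h import *;st()"
```

```text
t 19.85 loc mm [ 18.5  -0.2 125.2] F [1.4 0.4 0.2] gap -0.0001
```

Emit:
{"api": "carry_out", "payload": {
  "plan": [-0.004, 0, 0, 0, 0, 0, -0.008, 0, 0, 0, 0, 0, -0.012, 0, 0, 0, 0, 0, -0.016, 0, 0, 0, 0, 0, -0.019, 0, 0, 0, 0, 0]
}}

```text
time: 20.35
ee_pos: [0.5341, -0.0952, 0.125]
tool_rot: [[-0.278, 0.961, 0.001], [0.961, 0.278, -0.005], [-0.005, -0.001, -1.0]]
wrist_force: [-0.9, 0.9, -0.9]
finger_gap: -0.0002
```

```bash
python3 -c "
from h import *;st()"
```

```text
t 20.35 loc mm [ -0.4   0.  125. ] F [ 1.1  0.6 -0.9] gap -0.0002
```

Bar at about 13° back. Phase B: reposition above it, tilted 40° so the finger tips press along the bar's path.

Emit:
{"api": "carry_out", "payload": {
  "plan": [0.0099, 0.001, -0.0109, 0, -0.14, 0, 0.0075, 0.001, -0.027, 0, -0.28, 0, -0.0007, 0.001, -0.0389, 0, -0.42, 0, -0.0125, 0.001, -0.0445, 0, -0.56, 0, -0.025, 0.001, -0.0447, 0, -0.7, 0]
}}

```text
time: 20.85
ee_pos: [0.5434, -0.1184, 0.1736]
tool_rot: [[-0.208, 0.96, 0.187], [0.728, 0.28, -0.626], [-0.653, 0.005, -0.757]]
wrist_force: [0.4, -0.7, -0.9]
finger_gap: 0.0003
```

Emit:
{"api": "carry_out", "payload": {
  "plan": [0, 0, 0, 0, 0, 0]
}}

```text
time: 20.95
ee_pos: [0.5407, -0.1169, 0.1668]
tool_rot: [[-0.218, 0.959, 0.178], [0.729, 0.282, -0.623], [-0.648, -0.006, -0.761]]
wrist_force: [0.4, 0.4, -0.9]
finger_gap: 0.0002
```

```bash
cat >> h.py <<'E'
def tip():
    s=st();R=np.array(s["tool_rot"]);z=R[:,2];zl=np.r_[RF.T@z[:2],z[2]];p=toloc(s["ee_pos"])-.0395*zl
    print("tip",(p*1000).round(1),"alpha",np.degrees(np.arctan2(zl[0],-zl[2])).round(1),"q",np.array(s["q"]).round(0));return s,p,zl
E
python3 -c "
from h import *;tip()
from cell import imaging
ci=imaging.camera_info('wrist');a=imaging.snapshot('wrist');cv2.imwrite('pics/w9.png',a)
barw=towor([-.0189,-.001,.181]);print('bar pix',pix(ci,barw,True))"
```

```text
t 20.95 loc mm [-23.   -0.3 166.8] F [ 0.3 -0.5 -0.9] gap 0.0002
tip [  2.6  -0.5 196.8] alpha -40.4 q [ 10. -12.  99. -40.  89.  -7.]
bar pix [259.2814 238.8127]
```

Emit:
{"api": "carry_out", "payload": {
  "plan": [-0.002, 0, 0.005, 0, 0, 0, -0.003, 0, 0.01, 0, 0, 0, -0.004, 0, 0.013, 0, 0, 0, -0.004, 0, 0.016, 0, 0, 0]
}}

```text
time: 21.4
ee_pos: [0.5459, -0.1324, 0.1611]
tool_rot: [[-0.21, 0.961, 0.18], [0.732, 0.276, -0.622], [-0.648, 0.001, -0.762]]
wrist_force: [-0.2, 0.2, 0.4]
finger_gap: 0.0001
```

```bash
python3 -c "
from h import *;tip()"
```

```text
t 21.4 loc mm [-39.4  -0.8 161.1] F [0.2 0.1 0.4] gap 0.0001
tip [-13.8  -0.9 191.2] alpha -40.4 q [  8. -12.  99. -40.  87.  -8.]
```

Emit:
{"api": "carry_out", "payload": {
  "plan": [-0.0015, 0, 0.0055, 0, 0, 0, -0.0025, 0, 0.0095, 0, 0, 0, -0.0032, 0, 0.013, 0, 0, 0, -0.0055, 0, 0.0178, 0, 0, 0, -0.0078, 0, 0.0223, 0, 0, 0]
}}

```text
time: 21.9
ee_pos: [0.5525, -0.1523, 0.1525]
tool_rot: [[-0.208, 0.961, 0.184], [0.73, 0.277, -0.625], [-0.651, 0.004, -0.759]]
wrist_force: [-2.4, 0.0, 10.8]
finger_gap: -0.0001
```

```bash
python3 -c "
from h import *;tip()"
```

```text
t 21.9 loc mm [-60.3  -1.6 152.5] F [ 0.7  2.3 10.8] gap -0.0001
tip [-34.6  -1.6 182.5] alpha -40.6 q [  6. -11. 100. -40.  84.  -9.]
```

Emit:
{"api": "carry_out", "payload": {
  "plan": [-0.003, 0, 0.0025, 0, 0, 0, -0.0051, 0, 0.0078, 0, 0, 0]
}}

```text
time: 22.1
ee_pos: [0.5549, -0.1602, 0.1489]
tool_rot: [[-0.209, 0.961, 0.183], [0.731, 0.278, -0.623], [-0.65, 0.004, -0.76]]
wrist_force: [-2.5, 1.3, 7.9]
finger_gap: 0.0001
```

```bash
python3 -c "
from h import *;tip()"
```

```text
t 22.1 loc mm [-68.5  -1.6 148.9] F [1.9 2.1 7.9] gap 0.0001
tip [-42.9  -1.6 178.9] alpha -40.5 q [  5. -11. 100. -40.  84.  -9.]
```

Emit:
{"api": "carry_out", "payload": {
  "plan": [-0.0017, 0, 0.0047, 0, 0, 0, -0.003, 0, 0.0094, 0, 0, 0]
}}

```text
time: 22.3
ee_pos: [0.5574, -0.1685, 0.1439]
tool_rot: [[-0.209, 0.961, 0.184], [0.73, 0.278, -0.624], [-0.65, 0.004, -0.76]]
wrist_force: [-1.4, 1.3, 8.7]
finger_gap: 0.0
```

Emit:
{"api": "carry_out", "payload": {
  "plan": [-0.0005, 0, 0.005, 0, 0, 0, -0.0009, 0, 0.0104, 0, 0, 0]
}}

```text
time: 22.5
ee_pos: [0.5597, -0.1757, 0.1369]
tool_rot: [[-0.209, 0.961, 0.184], [0.73, 0.278, -0.624], [-0.651, 0.004, -0.759]]
wrist_force: [-0.1, 1.1, 8.3]
finger_gap: -0.0002
```

```bash
python3 -c "
from h import *;tip()"
```

```text
t 22.5 loc mm [-84.8  -1.8 136.9] F [ 1.1 -0.2  8.3] gap -0.0002
tip [-59.1  -1.8 166.9] alpha -40.6 q [  3. -10. 100. -40.  81. -10.]
```

Steady 8 N with a springy pull, so the claw is hooked. Continuing round the arc while straightening the tool.

Emit:
{"api": "carry_out", "payload": {
  "plan": [0.0013, 0, 0.005, 0, 0.037, 0, 0.003, 0, 0.0102, 0, 0.075, 0, 0.005, 0, 0.0152, 0, 0.11, 0, 0.0069, 0, 0.0202, 0, 0.148, 0]
}}

```text
time: 22.9
ee_pos: [0.5618, -0.1831, 0.1162]
tool_rot: [[-0.234, 0.96, 0.151], [0.815, 0.278, -0.508], [-0.53, 0.004, -0.848]]
wrist_force: [-0.7, -0.1, 5.3]
finger_gap: 0.0002
```

```bash
python3 -c "
from h import *;tip()"
```

```text
t 22.9 loc mm [-92.5  -1.8 116.2] F [0.1 0.7 5.3] gap 0.0002
tip [-71.6  -1.7 149.7] alpha -32.0 q [ -3.  -9.  98. -30.  81. -17.]
```

Emit:
{"api": "carry_out", "payload": {
  "plan": [0.0016, 0, 0.0051, 0, 0.035, 0, 0.0035, 0, 0.0102, 0, 0.07, 0, 0.0058, 0, 0.0152, 0, 0.105, 0, 0.0084, 0, 0.02, 0, 0.14, 0]
}}

```text
time: 23.3
ee_pos: [0.5624, -0.1863, 0.0937]
tool_rot: [[-0.253, 0.961, 0.115], [0.878, 0.278, -0.389], [-0.406, 0.003, -0.914]]
wrist_force: [0.4, -1.1, 2.3]
finger_gap: 0.0003
```

```bash
python3 -c "
from h import *;tip()"
```

```text
t 23.3 loc mm [-95.8  -1.4  93.7] F [-1.2 -0.   2.3] gap 0.0003
tip [-79.7  -1.4 129.8] alpha -23.9 q [ -8.  -6.  95. -22.  81. -23.]
```

Emit:
{"api": "carry_out", "payload": {
  "plan": [0.0023, 0, 0.005, 0, 0.035, 0, 0.0047, 0, 0.01, 0, 0.07, 0]
}}

```text
time: 23.5
ee_pos: [0.5619, -0.1859, 0.0819]
tool_rot: [[-0.261, 0.961, 0.096], [0.904, 0.278, -0.326], [-0.34, 0.002, -0.94]]
wrist_force: [0.7, -0.3, 0.8]
finger_gap: 0.0001
```

Emit:
{"api": "carry_out", "payload": {
  "plan": [0.0013, 0, 0.0025, 0, 0, 0, 0.0026, 0, 0.005, 0, 0, 0]
}}

```text
time: 23.7
ee_pos: [0.561, -0.185, 0.0754]
tool_rot: [[-0.261, 0.961, 0.094], [0.903, 0.277, -0.327], [-0.341, -0.0, -0.94]]
wrist_force: [-0.2, -0.6, 0.3]
finger_gap: -0.0005
```

```bash
python3 -c "
from h import *;tip()"
```

```text
t 23.7 loc mm [-94.1  -0.5  75.4] F [-0.6  0.3  0.3] gap -0.0005
tip [-80.6  -0.6 112.5] alpha -19.9 q [-10.  -5.  95. -18.  81. -25.]
```

Emit:
{"api": "carry_out", "payload": {
  "plan": [0.0007, 0, 0.0019, 0, 0, 0, 0.0014, 0, 0.0038, 0, 0, 0]
}}

```text
time: 23.9
ee_pos: [0.5609, -0.1841, 0.0711]
tool_rot: [[-0.262, 0.96, 0.094], [0.903, 0.279, -0.327], [-0.34, -0.001, -0.94]]
wrist_force: [-0.5, -0.1, -0.1]
finger_gap: -0.0004
```

Emit:
{"api": "carry_out", "payload": {
  "plan": [0.0005, 0, 0.0014, 0, 0, 0, 0.001, 0, 0.0028, 0, 0, 0]
}}

```text
time: 24.1
ee_pos: [0.5611, -0.1842, 0.0684]
tool_rot: [[-0.262, 0.96, 0.095], [0.903, 0.279, -0.327], [-0.34, -0.0, -0.94]]
wrist_force: [-0.5, -1.1, -0.5]
finger_gap: 0.0004
```

```bash
python3 -c "
from h import *;tip()"
```

```text
t 24.1 loc mm [-93.4  -0.8  68.4] F [-0.9  0.8 -0.5] gap 0.0004
tip [-79.9  -0.9 105.5] alpha -19.9 q [-10.  -5.  95. -18.  81. -25.]
```

Emit:
{"api": "carry_out", "payload": {
  "plan": [0.0004, 0, 0.001, 0, 0, 0, 0.0007, 0, 0.0019, 0, 0, 0]
}}

```text
time: 24.3
ee_pos: [0.5614, -0.1843, 0.068]
tool_rot: [[-0.261, 0.961, 0.096], [0.903, 0.278, -0.327], [-0.341, 0.001, -0.94]]
wrist_force: [-5.5, 3.3, 9.6]
finger_gap: -0.0001
```

Emit:
{"api": "carry_out", "payload": {
  "plan": [0.0004, 0, 0.001, 0, 0, 0, 0.0007, 0, 0.0019, 0, 0, 0]
}}

```text
time: 24.5
ee_pos: [0.5615, -0.1844, 0.0677]
tool_rot: [[-0.26, 0.961, 0.097], [0.903, 0.278, -0.328], [-0.341, 0.002, -0.94]]
wrist_force: [-8.4, 5.8, 16.3]
finger_gap: 0.0
```

Stalled on the bumper at about 19 N. Backing off and checking that it stays.

Emit:
{"api": "carry_out", "payload": {
  "plan": [0, 0, -0.005, 0, 0, 0, 0, 0, -0.03, 0, 0.05, 0, 0, 0, -0.07, 0, 0.15, 0, 0.01, 0, -0.11, 0, 0.25, 0, 0.03, 0, -0.14, 0, 0.35, 0]
}}

```text
time: 25.0
ee_pos: [0.5408, -0.1115, 0.1899]
tool_rot: [[-0.278, 0.961, 0.003], [0.961, 0.278, 0.005], [0.004, 0.004, -1.0]]
wrist_force: [-0.0, 0.1, -0.6]
finger_gap: -0.0002
```

Emit:
{"api": "carry_out", "payload": {
  "plan": [0.04, 0, -0.01, 0, 0, 0, 0.08, 0, -0.02, 0, 0, 0, 0.12, 0, -0.03, 0, 0, 0, 0.12, 0, -0.03, 0, 0, 0, 0.12, 0, -0.03, 0, 0, 0]
}}

```text
time: 25.5
ee_pos: [0.5068, 0.004, 0.2167]
tool_rot: [[-0.28, 0.96, 0.0], [0.96, 0.28, 0.002], [0.002, 0.001, -1.0]]
wrist_force: [0.8, -0.1, -0.9]
finger_gap: 0.0004
```

```bash
python3 - <<'E'
from h import *;from cell import imaging
import pickle
tip();ci=imaging.camera_info('wrist');a=imaging.snapshot('wrist');t=imaging.snapshot('top');s=imaging.snapshot('scene')
cv2.imwrite('pics/w10.png',a);cv2.imwrite('pics/t10.png',t);cv2.imwrite('pics/s10.png',s);pickle.dump(ci,open('w10.pkl','wb'))
p=lambda l:pix(ci,towor(l),True).round(0)
print("bar",p([-.085,-.001,.097]),"keeper",p([.082,-.002,.09]),"hook",p([.09,-.002,.095]),"base",p([.195,0,.018]))
o=np.zeros((600,800,3),np.uint8)
o[:,:500]=cv2.resize(a[100:364,148:368],(500,600),interpolation=cv2.INTER_CUBIC)
o[:300,500:]=cv2.resize(s[170:275,200:305],(300,300),interpolation=cv2.INTER_CUBIC)
o[300:,500:]=cv2.resize(t[165:255,220:310+20],(300,300*90//110),interpolation=cv2.INTER_CUBIC).repeat(1,0) if False else cv2.resize(t[160:260,220:320],(300,300),interpolation=cv2.INTER_CUBIC)
cv2.imwrite('pics/fin.png',o)
E
```

```text
t 25.5 loc mm [102.5  -1.9 216.7] F [-0.3 -0.8 -0.9] gap 0.0004
tip [102.4  -1.8 256.2] alpha 0.1 q [ -3.  -9.  82.   0. 107. -20.]
bar [258. 316.] keeper [259. 194.] hook [258. 188.] base [257.  91.]
```

View pics/fin.png

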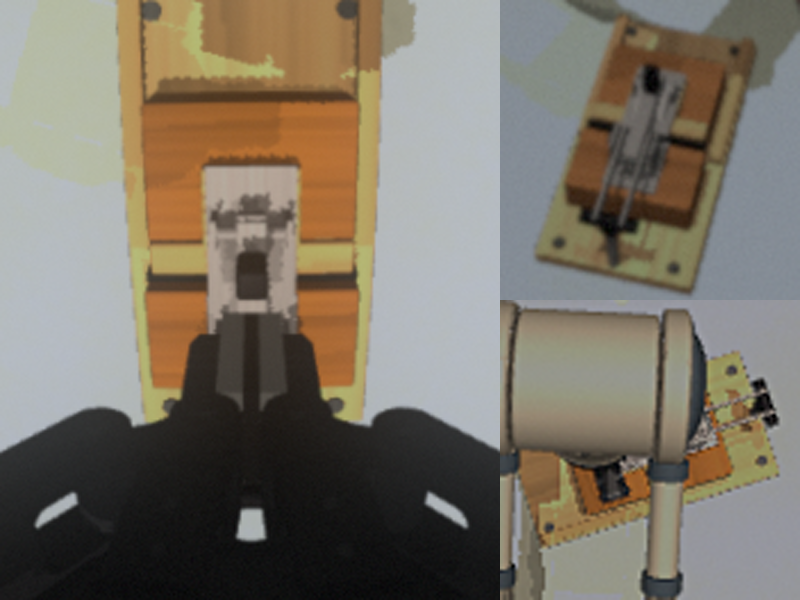

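The last view shows the lever lying flat with its bar on the bumper post (scene panel (608,222)), the claw strip reaching over the keeper bar (wrist panel row ~213), and the blank square. A quick numeric check, then I hand in.

```bash
python3 - <<'E'
from h import *;from cell import imaging,job
import pickle
barang(imaging.camera_info("scene"),(200+108*.35,170+222*.35),False,.085)
ct=imaging.camera_info("top");print("bar top view",(toloc(onz(ct,(220+264/3,160+103/3),.097))*1000).round(1))
ci=pickle.load(open("w10.pkl","rb"));f=lambda u,v:(148+u/2.273,100+v/2.273)
for n,u,v,z in[("nose end",250,211,.097),("cheek in",170,241,.06),("cheek in R",330,241,.06),("pad",170,275,.064),("padR",330,275,.064),("base end?",250,100,.06)]:print(n,(toloc(onz(ci,f(u,v),z,True))*1000).round(1))
s0=cv2.imread("pics/t0.png").astype(int);d=np.abs(s0-cv2.imread("pics/t10.png")).sum(2)
for n,(x,y) in dict(glue=(132,242),tin=(367,180),driver=(148,200),offcut=(358,266),pink=(190,202)).items():print(n,d[y-14:y+14,x-14:x+14].mean().round(1))
print(job.finish_job())
E
```

```text
bar back 91.6 loc [-85.   95.6] y -0.004
bar back 144.1 loc [-49.9  29.2] y 0.0096
bar top view [-82.2  -1.   97. ]
nose end [85.3 -1.5 97. ]
cheek in [56.9 41.7 60. ]
cheek in R [ 56.7 -44.4  60. ]
pad [38.8 42.  64. ]
padR [ 38.5 -44.6  64. ]
base end? [132.5  -1.6  60. ]
glue 6.0
tin 6.7
driver 6.9
offcut 6.5
pink 31.4
the job is handed in; nothing more can be done
None
```

The oak blank is clamped and the job is handed in, at about 26 s of the 64 s allowed; it reports no verdict. I slid the cheek in until it stalled at about 10.8 N. I then lifted the claw by its tab over the keeper bar, lowered it behind, and pressed the hand bar over centre onto its bumper.

**Last checks:**
- **Lever:** with the gripper clear of everything, the scene camera puts the lever about 91.6° back and the bar about 96 mm up, inside the closed range. It stayed there after I backed off.
- **Claw:** while pressing I felt a springy pull of about 5–9 N that faded at over-centre, so the claw was loaded. The last view shows its nose beyond the keeper bar.
- **Blank:** both of its edges read the same on the left and right to within 0.5 mm, so it stands square.

**What went wrong or disagreed:**
- **Tool length:** the finger tips sit about 39.5 mm behind the reported TCP. My first push therefore passed over the cheek without touching it. When I felt for the base top to measure this, the fingers pressed it with about 58 N, more than I intended.
- **Hand bar force:** the final press on the bumper reached about 19 N, just under the 20 N limit.
- **Cheek position:** the last wrist picture reads the inner face at about 57 mm, against about 66.5 mm after the nip. Part of that is the latch drawing it in, and part may be the arm still settling. I did not separate the two.
- **Surroundings:** the glue, tin, screwdriver and offcut look unchanged from above. The patch with the pink look-alike did change; I put that down to the arm's shadow, and I never went near it.

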